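Refit the snap ring of a revolving display stand

TASK

Lock the hub of the revolving display stand on its post again: with the snap-ring pliers from the wooden block, pick up the snap ring from the slatted trivet by its two eyes, spread it over the post, lower it onto the hub sleeve and let it contract into the groove there, closed and lying flat. Handle the ring with the pliers only, then stand the pliers back upright in their slot, fully home. Leave the pottery and the screwdriver where they are.

Things in the scene. Friction and masses are not known exactly. Their poses are not given: they have to be found in the camera images.
- ring: Bare steel snap ring, 3.5 mm thick, 40 g, lying flat. Origin: its axis, underside; z up, x from the axis to the gap between the eyes. Band 25.5 to 30.5 mm from the axis; four inner lugs, 50 and 140 degrees either side of x, reach in to 22 mm. Flat eyes beside the gap, 15.5 (x) by 13 mm (y), each with a 6 mm through hole at x 31.5, y +-9.5 mm. Each arm swings out about x -28, y +-5 mm.
- eye_l (a point): Centre of the eye hole on the ring's +y arm, half way through its thickness; moves with that arm.
- eye_r (a point): The same on the -y arm.
- ring_l (a joint): Outward swing of the +y arm, rad: 0 relaxed, stop at 0.21; its eye moves 59 mm x this value. 0.15 on both arms (eyes some 37 mm apart) lets the lugs pass the post with 0.7 mm to spare all round if the ring's axis is on the post's, 0.17 with 1 mm; under 0.11 they do not pass. Sprung: 3 N at the eye to start, 7 N at 0.15. Seated in the groove it reads under 0.01.
- ring_r (a joint): The same for the -y arm.
- pliers: Snap-ring pliers, 180 mm, 190 g, standing in the block, tips down, grips up. Origin: pivot; z up along the handles, y across handles and tips, x through the thickness; symmetrical under a half turn about z. Joint box 22 by 30 by 24 mm round the pivot; its underside (z -12) rests on the block. Jaws 9 mm thick (x), outer faces at y +-12, reach down to shoulders at z -67; pins below to z -75.
- grips (a point): Mid-point between the two dark rubber grips, on the pliers' axis, 80 mm above the pivot. Grips 16 mm thick (x), bowed outward, 33 mm below to 25 mm above this point; 65 mm over both at rest. Take hold across both here, from above. They stay at rest up to some 12 N of squeeze; beyond it they close and the tips open, 0.9 mm per mm. About 37 mm over the grips holds the ring at 0.15; 22 to 24 N.
- tip_l (a point): Middle of the shoulder under the pliers' +y jaw (y 8.5, z -67 mm at rest). From it a 3 mm pin, tapered over its last 2.5 mm, reaches 8 mm down. At rest the pins stand 17 mm apart and both fit into a relaxed ring's eyes, down to the shoulder. As they spread, the pins splay outward at the foot and hook the ring. Let them come back to rest before drawing them out of the eyes.
- tip_r (a point): The same on the -y jaw.
- pliers_l (a joint): Swing of the +y half of the pliers, rad: 0 at rest, stop at 0.22; the tip moves out about 67 mm and the grip in about 80 mm x this value. About 0.18 holds the ring at 0.15.
- pliers_r (a joint): The same for the -y half.
- trivet: Slatted wooden trivet, fixed, 102 by 100 mm, top at 16 mm. Origin: centre of its underside; x across the slats. Four 18 mm slats with 10 mm gaps centred at x -28, 0 and 28 mm. The ring lies on it with its eyes over the gap at x 28, so that the pins can pass through (free down to the mat).
- block: Dark wooden tool block, fixed, 70 (x) by 130 (y) by 75 mm high. Origin: centre of its underside. The pliers have the long middle slot; an empty shorter slot lies 45 mm to +y, two small holes towards -y.
- slot (a point): Mouth of the pliers' slot, at the block's centre, 75 mm up. Slot 14 mm (block x) by 36 mm (block y), 67 mm deep. Pliers at home: upright, pivot 12 mm above this point, y along the block's y.
- stand: Revolving display stand without its board, fixed: round iron foot 180 mm across, aluminium hub flange 110 mm across (top at 48 mm), hub sleeve 54 mm across (top at 72 mm), steel post through it. Origin: centre of the underside.
- seat (a point): On the post's axis at the sleeve's top, 72 mm up, where the ring's underside must lie, flat on the sleeve. Groove just above: 72 to 77 mm, 44.4 mm diameter; then the post, 48 mm diameter, to 85 mm, and a chamfer to 42 mm diameter at its top, 89 mm. Any turn of the ring about the post will do. Outside the 54 mm sleeve the pins have 24 mm free below the ring.
- teapot: Brown stoneware teapot with side handle, loose, about 100 mm across, 82 mm high. Leave it.
- teacup: Stoneware cup, loose, 68 mm across, 75 mm high. Leave it.
- bowl: Stoneware bowl, loose, 110 mm across, 50 mm high. Leave it.
- driver: Screwdriver lying on the mat, loose, 190 mm long. Leave it.

How it is judged:
On the way, in this order (a step that is already met when the one before it is completed fails the run):
1. the ring hangs spread on the pliers, clear above the trivet (height (world z) of ring above 0.045 m and contact force between ring and pliers above 0.5 N and value of joint each of ring_l, ring_r above 0.08 rad), for 0.2 s.
2. the ring has contracted into the groove (horizontal distance between ring and seat below 0.003 m and z of ring in the frame of seat between -0.002 and 0.003 m and angle between ring's own z axis and vertical below 0.08 rad and value of joint each of ring_l, ring_r below 0.04 rad), for 0.2 s.
At the end, for the whole second after the job is handed in: The ring is on the post at the groove: axis within 3 mm, underside within -2 to +3 mm of the sleeve top, tilt under 0.08 rad, both arms closed to under 0.04 rad. The pliers stand in their slot: pivot within 6 mm of its axis and 4 mm of home height, tilt under 0.08 rad. Both at rest (all of step 2 and horizontal distance between pliers and slot below 0.006 m and height (world z) of pliers between 0.083 and 0.091 m and angle between pliers's own z axis and vertical below 0.08 rad and linear speed of each of pliers, ring below 0.02 m/s); the robot touches nothing.
It fails at once if the fingers touch the ring (it is to be handled with the pliers only) (contact force between the fingers and ring above 0.5 N).
It fails at once if the pottery or the screwdriver is moved more than 2 cm (distance of any of teapot, teacup, bowl, driver from where it was at the start of the episode above 0.02 m).
It also fails if it takes over 54 s, if anything falls off the work surface, if the arm or the gripper's body presses on something with over 40 N, if the wrist force passes 120 N, or if a joint passes its speed limit or range.

ROBOT

A 7-joint arm with a two-finger parallel gripper is mounted at the origin on the work surface. World frame = base frame: x ahead of the robot, y to its left, z up, the work surface at z = 0. Lengths are in m, angles in rad, forces in N, time in s.
With the tool pointing down it reaches from about 0.4 to 0.85 m from the base axis. Payload 10.4 kg.
Tool frame: the origin (TCP) lies between the finger pads; the fingertips stand manip.finger_overhang ahead of it and the grasp point (between the pads) lies 11 mm behind it (manip.finger_overhang is the distance from the TCP to the fingertips, in m); x points along the fingers, z is the direction in which the jaws open and shut, and the axes are right-handed (so a half turn about x gives the same grasp; the last joint's range is limited). The gripper opens to 85 mm and grips with 20 to 120 N. Pads are 22 mm wide; open, the fingers measure 114 mm over their backs; the gripper's body (76 mm by 85 mm) begins 54 mm behind the grasp point. The pads swing forward as they close: fully open they stand 13 mm farther back than shut.
Start: joints at [1.263, 0.332, -0.065, 1.46, 0.022, 1.35, -0.088], TCP at [0.176, -0.6, 0.239] pointing down, gripper open.
Joint ranges: [-2.6, 2.6], [-0.5, 2.12], [-1.47, 1.34], [0.16, 2.42], [-1.27, 4.41], [0.06, 2.06], [-2.6, 2.6]. Speed limits (rad/s): [2.22, 2.22, 2.79, 2.79, 3.14, 3.14, 3.14].

INTERFACE

Orientations are given as a unit quaternion [x, y, z, w].
In Python, from workcell import get_obs, camera, workorder, manip gives the robot as it stands. The module is installed in compiled form; this text tells all that it offers.
- The arm moves only by the tool play_rows, never from a script. Its argument "increments" is text: rows parted by semicolons, each of 4 numbers parted by spaces: the shift along the tool's x, y, z in m, then the turn about the tool's x in rad. A call has 1 to 20 rows; each row shifts and turns the pose as measured when the row begins, along the tool's axes as they then stand; what a row does not reach is not made up. A row lasts 1/10 s, in which the tool goes at most 50 mm and 8.59 degrees, less where a joint would pass 70% of its speed; a pose out of reach is approached as far as the arm can. A call is refused whole if a number of a shift passes 0.05 or a number of a turn 0.15, either way. A call with a gripper value outside its range is refused whole. "hand" is the gripper command: -1 is fully open, 1 is shut, values between are in proportion, set as the call begins (left out, the last holds). The fingers move at their own pace and stop on an object; "squeeze" is the grip in N (left out, the last holds). Time passes only in rows, so rows that do not move let the fingers close. It gives the time, the measured TCP pose, the force and the opening at its end, in the units of the state.
- get_obs(): the state, without advancing time (a new reading comes with each control period).
- camera(name): name is "scene" or "top"; returns a dict with "img" (384x512x3 uint8, blue, green, red), "fov_y" (degrees; the focal length in pixels is half the picture's height over the tangent of half this angle, whatever the lens; pixels are square), "cx", "cy" (the principal point, pixels), "R" (3x3) and "t" (3): a world point X has camera coordinates R X + t. Camera axes: x right, y down, z forward; pixel columns grow to the right and rows downward; lengths in m; the calibration is good to about 2 mm. A picture is of the moment at which its call begins. There is no depth.
- workorder.hand_in(): hands the job in, once; it reports no verdict.
The state is a dict: "clock": time; "joint_pos": joint angles; "joint_velocities": joint speeds; "tau": joint torques, N m; "position": TCP position; "ee_rot": TCP orientation; "ft_force": force on the tool from outside, world axes, zero at the start; "torque": the same for the moment, N m; "grip_width": opening from 0.0 (shut) to 1.0 (fully open).
Only numpy, scipy, OpenCV 4.12 (cv2) and the standard library are available. Lean on these libraries where they do the work, as an engineer would, in place of code of your own. Each camera call takes 0.05 s, during which the arm holds its last target.

## Working session

There is one attempt and no reset: what is moved stays moved. The work goes in short steps, Python scripts to look and compute and a tool call to move; the robot and the scene stay as the last step left them, time stands still between calls to the robot, and variables do not carry over. Pictures are saved under pics/ and viewed, and the job is handed in when it is done.

Besides the shell and the picture viewer there is one more tool, called by a JSON object that holds its "method" and its "body". play_rows: Moves the arm, as the interface text tells. Its arguments: {"type":"object","properties":{"increments":{"type":"string"},"hand":{"type":"number"},"squeeze":{"type":"number"}},"required":["increments"]}

```bash
mkdir -p pics
cat > h.py <<'E'
import numpy as np, cv2
from workcell import get_obs, camera, workorder, manip
def cam(n):
    c=camera(n); h=c['img'].shape[0]
    f=h/2/np.tan(np.radians(c['fov_y'])/2)
    c['f']=f; return c
def proj(c,X):
    p=np.array(c['R'])@np.array(X)+np.array(c['t']); return c['cx']+c['f']*p[0]/p[2], c['cy']+c['f']*p[1]/p[2]
def ray(c,u,v,z):
    R=np.array(c['R']);t=np.array(c['t'])
    o=-R.T@t; d=R.T@np.array([(u-c['cx'])/c['f'],(v-c['cy'])/c['f'],1])
    return o+d*(z-o[2])/d[2]
E
python3 - <<'E'
from h import *
o=get_obs()
for k,v in o.items(): print(k,np.round(v,4))
print(manip.finger_overhang)
for n in ('scene','top'):
    c=cam(n); cv2.imwrite(f'pics/{n}0.png',c['img']); print(n,c['f'],c['cx'],c['cy'],np.round(c['R'],3).tolist(),c['t'],-np.array(c['R']).T@c['t'])
    np.save(f'{n}0.npy',c,allow_pickle=True)
E
```

```text
clock 0.0
joint_pos [ 1.2634  0.3329 -0.0647  1.461   0.0216  1.3499 -0.0885]
joint_velocities [-0.002   0.0001 -0.     -0.0007  0.0016  0.001  -0.0011]
tau [ 1.00000e-04 -6.25450e+01  4.89000e-02 -3.91617e+01  1.61000e-02
  9.70000e-03 -0.00000e+00]
position [ 0.1755 -0.5995  0.2385]
ee_rot [ 0.4243  0.5663 -0.4237  0.5655]
ft_force [-0.5757  0.4263 -0.2707]
torque [-0.05    0.0102  0.0016]
grip_width 0.9984
0.008
scene 449.0324189606937 258.2353558034575 193.21193904684267 [[0.893, 0.45, -0.007], [0.388, -0.777, -0.496], [-0.229, 0.44, -0.869]] [-0.4699659  -0.24319417  1.46509684] [ 0.84917842 -0.62149422  1.14854737]
top 382.728593654161 247.98922311810048 195.00576177049348 [[0.015, -0.999, 0.03], [-0.98, -0.02, -0.196], [0.196, -0.027, -0.98]] [-0.10329304  0.59840478  0.85377143] [ 0.42042812 -0.0684048   0.95720655]
```

View pics/scene0.png

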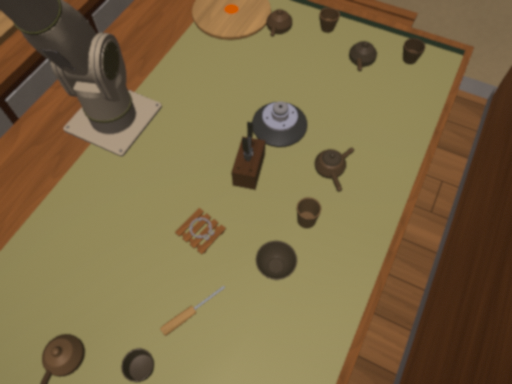

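View pics/top0.png

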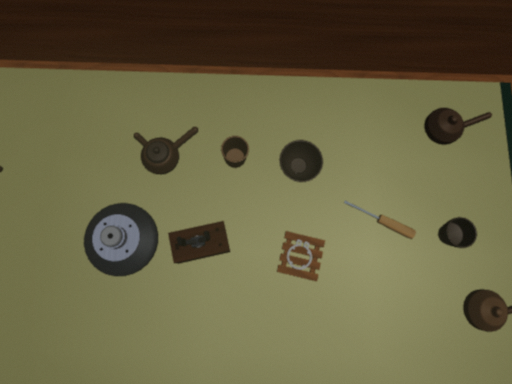

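Run:
```python
from h import *
s=np.load('scene0.npy',allow_pickle=True).item(); t=np.load('top0.npy',allow_pickle=True).item()
def crop(c,x0,y0,w,h,k,n): cv2.imwrite(n,cv2.resize(c['img'][y0:y0+h,x0:x0+w],None,fx=k,fy=k,interpolation=cv2.INTER_CUBIC))
a=t['img'][225:285,270:330];b=t['img'][215:270,160:235];
crop(t,270,225,60,60,8,'pics/t_ring.png')
crop(t,160,210,75,60,8,'pics/t_block.png')
crop(t,80,195,80,80,7,'pics/t_stand.png')
crop(s,170,200,60,60,8,'pics/s_ring.png')
crop(s,225,95,90,100,6,'pics/s_block.png')
```

```text
(no output)
```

View pics/t_ring.png

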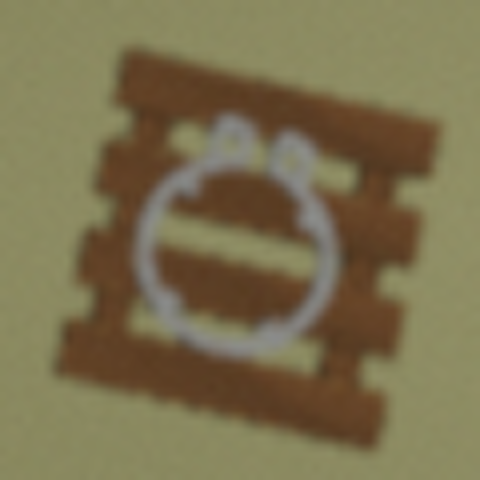

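View pics/t_block.png

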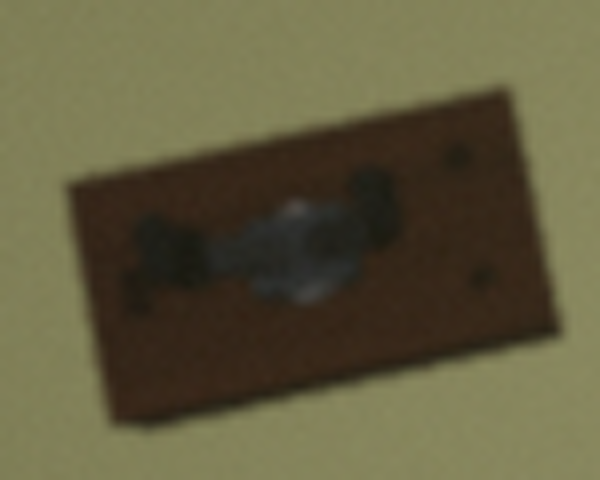

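View pics/t_stand.png

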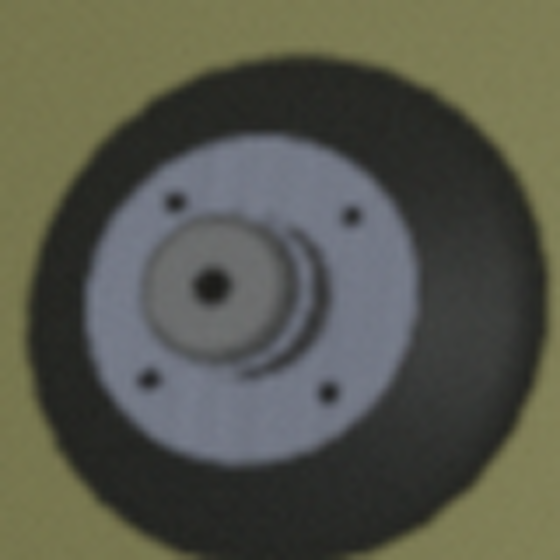

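View pics/s_ring.png

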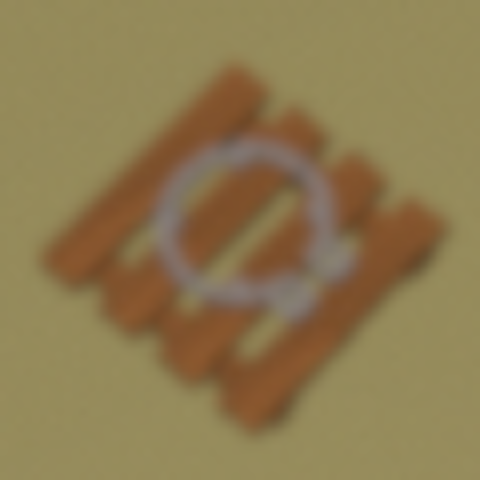

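View pics/s_block.png

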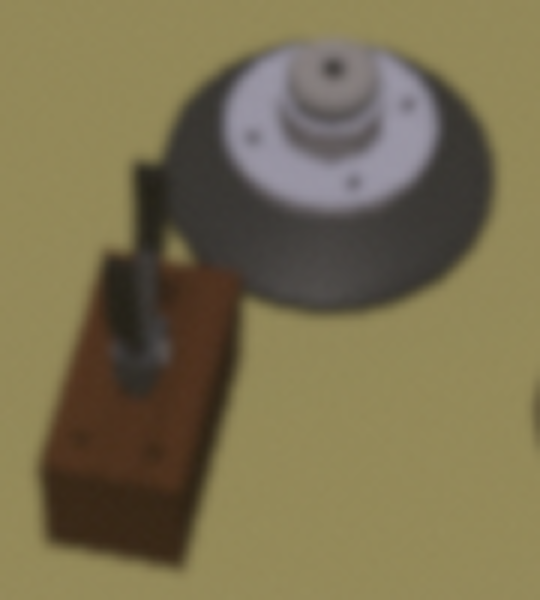

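```bash
cat > loc.py <<'E'
from h import *
s=np.load('scene0.npy',allow_pickle=True).item(); t=np.load('top0.npy',allow_pickle=True).item()
def up(c,x0,y0,w,h,k=8): return cv2.resize(c['img'][y0:y0+h,x0:x0+w],None,fx=k,fy=k,interpolation=cv2.INTER_CUBIC)
def px(x0,y0,p,k=8): p=np.asarray(p,float); return (p+0.5)/k-0.5+np.array([x0,y0])
E
python3 - <<'E'
from loc import *
# block top (top cam) by saturation/dark: mask brown vs mat
x0,y0=160,210; im=up(t,x0,y0,75,60)
g=im[:,:,1].astype(int)
m=(g<88).astype(np.uint8)*255
print('mat g',g[20,20],'block',g[420//1-20,200], im[300,200],im[20,20])
m=cv2.morphologyEx(m,cv2.MORPH_CLOSE,np.ones((15,15)))
cs,_=cv2.findContours(m,cv2.RETR_EXTERNAL,cv2.CHAIN_APPROX_NONE); c=max(cs,key=cv2.contourArea)
r=cv2.minAreaRect(c); print('rect',r)
B=cv2.boxPoints(r); B=[ray(t,*px(x0,y0,b),0.075) for b in B]; B=np.array(B); print(B.round(4)); print('sides',np.linalg.norm(B[1]-B[0]),np.linalg.norm(B[2]-B[1])); print('c',B.mean(0))
v=m.copy(); o=im.copy(); cv2.drawContours(o,[cv2.boxPoints(r).astype(int)],0,(0,0,255),1); cv2.drawContours(o,[c],0,(0,255,0),1);cv2.imwrite('pics/b1.png',o)
# ring
for n,cc,(x0,y0) in (('top',t,(270,225)),('scene',s,(170,200))):
    im=up(cc,x0,y0,60,60); hsv=cv2.cvtColor(im,cv2.COLOR_BGR2HSV)
    m=((hsv[:,:,1]<70)&(hsv[:,:,2]>80)).astype(np.uint8)*255
    cv2.imwrite(f'pics/rm_{n}.png',np.hstack([cv2.cvtColor(m,cv2.COLOR_GRAY2BGR)]))
E
```

```text
mat g 127 block 35 [24 36 50] [ 87 127 128]
rect ((311.478759765625, 261.582763671875), (262.2235412597656, 464.02984619140625), 77.83143615722656)
[[ 0.5061  0.0928  0.075 ]
 [ 0.5368 -0.0362  0.075 ]
 [ 0.4635 -0.0539  0.075 ]
 [ 0.4342  0.0732  0.075 ]]
sides 0.13256381880752457 0.07534682130283063
c [0.48514904 0.01897764 0.075     ]
```

View pics/b1.png

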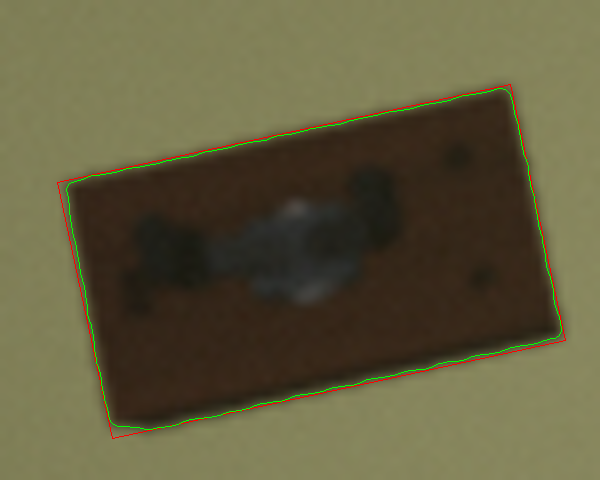

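View pics/rm_top.png

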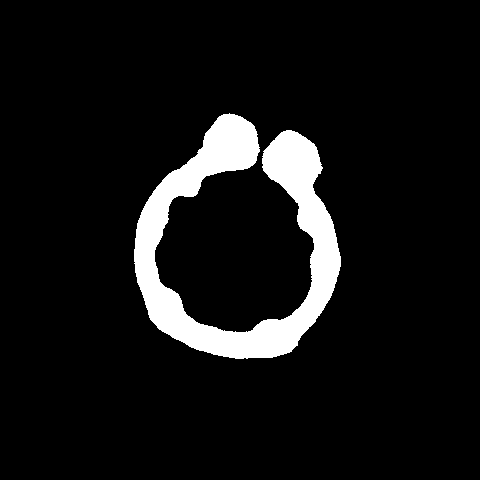

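View pics/rm_scene.png

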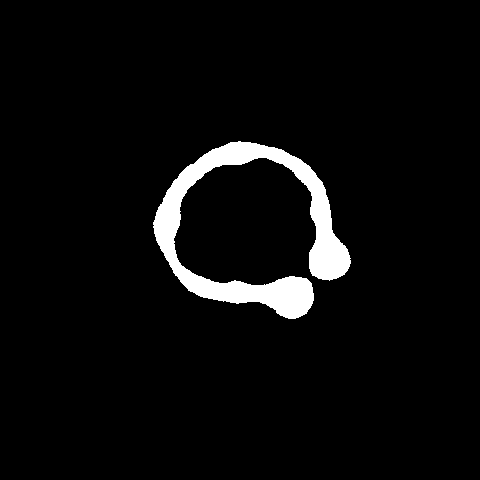

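Run:
```python
from loc import *
from scipy.optimize import least_squares
# block edges
x0,y0=160,210; im=up(t,x0,y0,75,60); g=im[:,:,1].astype(int)
m=(g<81).astype(np.uint8)*255
m=cv2.morphologyEx(m,cv2.MORPH_CLOSE,np.ones((15,15)))
cs,_=cv2.findContours(m,cv2.RETR_EXTERNAL,cv2.CHAIN_APPROX_NONE); c=max(cs,key=cv2.contourArea)[:,0,:]
W=np.array([ray(t,*px(x0,y0,p),0.075)[:2] for p in c])
r=cv2.minAreaRect(W.astype(np.float32)*1000); print('rect mm',r)
B=cv2.boxPoints(r)/1000
ctr=B.mean(0); 
# axes
e=[B[1]-B[0],B[2]-B[1]]; e=sorted(e,key=np.linalg.norm); ux=e[0]/np.linalg.norm(e[0]); ux*=np.sign(ux[0]); uy=np.array([-ux[1],ux[0]])
for it in range(3):
    a=(W-ctr)@ux; b=(W-ctr)@uy
    lines={}
    for nm,sel in (('+x',(a>.02)&(abs(b)<.055)),('-x',(a<-.02)&(abs(b)<.055)),('+y',(b>.05)&(abs(a)<.025)),('-y',(b<-.05)&(abs(a)<.025))):
        l=cv2.fitLine(W[sel].astype(np.float32),cv2.DIST_HUBER,0,0.001,0.001).ravel(); lines[nm]=l
    d=lines['+x'][:2]; d=d*np.sign(d[1]); uy=d; ux=np.array([uy[1],-uy[0]])
yaw=np.arctan2(ux[1],ux[0])
for k,l in lines.items(): print(k,'ang',np.degrees(np.arctan2(l[1],l[0])), 'pos',(l[2:]@ux),(l[2:]@uy))
slot=ux*(lines['+x'][2:]@ux-.035)+uy*(lines['+y'][2:]@uy-.065)
print('slot',slot,'yaw x',np.degrees(yaw))
for n,cc,(x0,y0) in (('top',t,(270,225)),('scene',s,(170,200))):
    im=up(cc,x0,y0,60,60); hsv=cv2.cvtColor(im,cv2.COLOR_BGR2HSV)
    m=((hsv[:,:,1]<70)&(hsv[:,:,2]>80)).astype(np.uint8)*255
    v,u=np.nonzero(m); P=np.array([ray(cc,*px(x0,y0,p),0.0178)[:2] for p in zip(u,v)])
    cs,_=cv2.findContours(m,cv2.RETR_EXTERNAL,cv2.CHAIN_APPROX_NONE); c=max(cs,key=cv2.contourArea)[:,0,:]
    Q=np.array([ray(cc,*px(x0,y0,p),0.0178)[:2] for p in c])
    # hole
    c0=Q.mean(0); rr=.0305
    for it in range(10):
        d=np.linalg.norm(Q-c0,axis=1); sel=abs(d-rr)<.0025
        f=least_squares(lambda q:np.linalg.norm(Q[sel]-q[:2],axis=1)-q[2],[*c0,rr],loss='soft_l1',f_scale=.0005); c0,rr=f.x[:2],f.x[2]
    f=P[np.linalg.norm(P-c0,axis=1)>.0345]
    # eye blobs: cluster kmeans 2
    _,lab,cen=cv2.kmeans(f.astype(np.float32),2,None,(3,50,1e-6),5,cv2.KMEANS_PP_CENTERS)
    mid=cen.mean(0); ax=mid-c0; print(n,'c',c0,'r',rr,'eyes part',cen,'sep',np.linalg.norm(cen[0]-cen[1]),'dist',np.linalg.norm(ax),'yaw',np.degrees(np.arctan2(ax[1],ax[0])),'yaw from eyes',np.degrees(np.arctan2(*(cen[0]-cen[1])[::-1])))
```

```text
rect mm ((485.2594909667969, 18.862220764160156), (74.03483581542969, 130.23211669921875), 13.32263469696045)
+x ang -76.55839 pos 0.5129481 -0.094328895
-x ang -76.42056 pos 0.43995646 -0.09416203
+y ang 13.679874 pos 0.47620168 -0.02972199
-y ang 13.320215 pos 0.46780926 -0.15912087
slot [0.48687434 0.01897381] yaw x 13.44161
top c [ 0.45903051 -0.22049032] r 0.03129278258867178 eyes part [[ 0.49671316 -0.21938685]
 [ 0.4910268  -0.24016893]] sep 0.021545993 dist 0.036056155588371046 yaw -14.926874937798733 yaw from eyes 74.697334
scene c [ 0.45543464 -0.21905739] r 0.03037482374995662 eyes part [[ 0.487712   -0.23807347]
 [ 0.4926163  -0.21836258]] sep 0.020311845 dist 0.035917355849346855 yaw -14.7763885289131 yaw from eyes -103.972145
```

Run:
```python
from loc import *
from scipy.optimize import least_squares
def fit(P,rr):
    c0=P.mean(0)
    f=least_squares(lambda q:np.linalg.norm(P-q[:2],axis=1)-q[2],[*c0,rr],loss='soft_l1',f_scale=.0005); return f.x
for n,cc,(x0,y0,w,h) in (('top',t,(80,195,80,80)),('scene',s,(245,95,70,60))):
    im=up(cc,x0,y0,w,h); hsv=cv2.cvtColor(im,cv2.COLOR_BGR2HSV); g=im[:,:,2].astype(int)
    # flange outer: bright vs dark foot ; foot outer vs mat
    m=((hsv[:,:,2]>95)&(hsv[:,:,1]<70)).astype(np.uint8)*255
    m=cv2.morphologyEx(m,cv2.MORPH_CLOSE,np.ones((25,25)))
    cs,_=cv2.findContours(m,cv2.RETR_EXTERNAL,cv2.CHAIN_APPROX_NONE); c=max(cs,key=cv2.contourArea)[:,0,:]
    P=np.array([ray(cc,*px(x0,y0,p),0.048)[:2] for p in c]); 
    q=fit(P,.055); d=np.linalg.norm(P-q[:2],axis=1); q2=fit(P[abs(d-q[2])<.004],.055); print(n,'flange',q,q2)
    o=im.copy(); cv2.drawContours(o,[c[:,None]],0,(0,255,0),1)
    # foot: mat mask by sat
    m=(hsv[:,:,1]<60).astype(np.uint8)*255
    print('hsv mat',hsv[5,5],'foot',hsv[h*4,w*8-60])
    # post top hole
    u,v=proj(cc,[*q2[:2],.089]); print('pred post top',u,v)
    uu,vv=int((u-x0+.5)*8),int((v-y0+.5)*8); win=im[vv-24:vv+24,uu-24:uu+24,1]; 
    mk=(win<(int(win.min())+ (np.percentile(win,80)-win.min())*.5)).astype(np.uint8); 
    M=cv2.moments(mk,True); hc=px(x0,y0,(uu-24+M['m10']/M['m00'],vv-24+M['m01']/M['m00'])); print('hole px',hc,'area',M['m00'],'->',ray(cc,*hc,.089))
    cv2.circle(o,(uu,vv),3,(0,0,255),-1); cv2.imwrite(f'pics/st_{n}.png',o)
```

```text
top flange [0.495575   0.2162503  0.05447836] [0.495575   0.2162503  0.05447836]
hsv mat [ 30  88 116] foot [53 18 57]
pred post top 109.97294775474467 235.4612166068665
hole px [109.82696588 235.449864  ] area 1011.0 -> [0.49559472 0.21657637 0.089     ]
scene flange [0.49219351 0.21754965 0.05777749] [0.49219351 0.21754965 0.05777749]
hsv mat [ 25 101 146] foot [ 24  88 107]
pred post top 280.1150023769865 106.22264146489113
hole px [280.13881579 105.93592105] area 475.0 -> [0.49177294 0.21860617 0.089     ]
```

View pics/st_top.png

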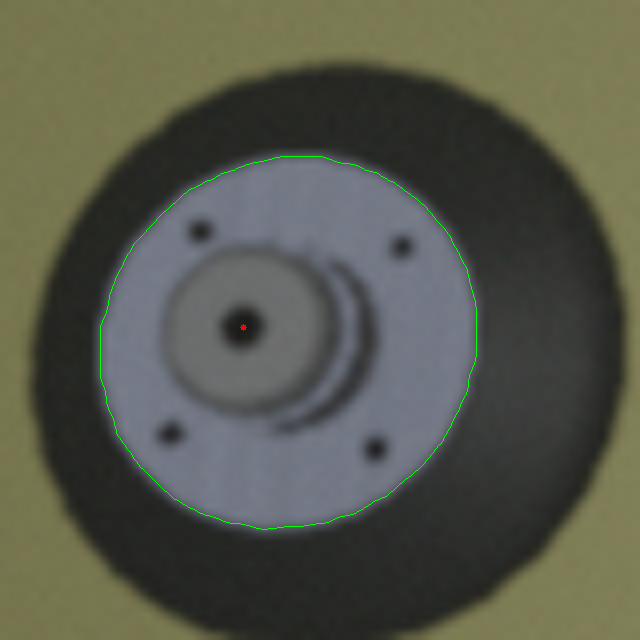

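View pics/st_scene.png

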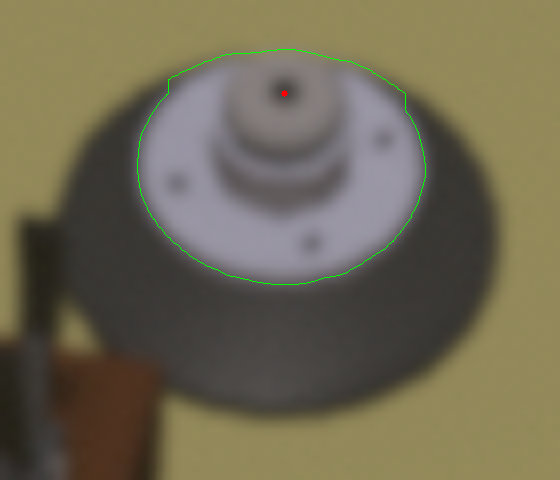

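```bash
cat >> h.py <<'E'
from scipy.spatial.transform import Rotation as Ro
def st(p=True):
    o=get_obs(); M=Ro.from_quat(o['ee_rot']).as_matrix(); P=np.array(o['position'])
    if p: print('t',round(o['clock'],2),'pos',P.round(4),'x',M[:,0].round(3),'zyaw',round(np.degrees(np.arctan2(M[1,2],M[0,2])),2),'w',round(float(o['grip_width']),4),'F',np.round(o['ft_force'],1),'T',np.round(o['torque'],2),'q',np.round(o['joint_pos'],2))
    return P,M,o
def to(xyz):
    P,M,o=st(False); return M.T@(np.array(xyz)-P)
def yawdiff(target):
    # turn about tool x (down) needed for tool z to have world yaw target (deg)
    P,M,o=st(False); y=np.degrees(np.arctan2(M[1,2],M[0,2])); d=(target-y+180)%360-180
    return -np.radians(d)  # positive turn about down axis lowers yaw
E
python3 - <<'E'
from h import *
P,M,o=st(); print(M.round(3))
for a in (103.4,-76.6): print(a,yawdiff(a))
print(to([.486,.019,.25]))
E
```

```text
t 0.1 pos [ 0.1755 -0.5995  0.2386] x [-0.     0.001 -1.   ] zyaw -73.68 w 1.0038 F [1.  0.2 0.1] T [-0.  0.  0.] q [ 1.26  0.33 -0.06  1.46  0.02  1.35 -0.09]
[[-0.     0.96   0.281]
 [ 0.001  0.281 -0.96 ]
 [-1.    -0.    -0.001]]
103.4 -3.0906340722449603
-76.6 0.05095858134483244
[-0.01076942  0.47177008 -0.50634605]
```

{"method": "play_rows", "body": {"increments": "-0.001 0.0315 -0.0338 0.003;-0.001 0.0315 -0.0338 0.003;-0.001 0.0315 -0.0338 0.003;-0.001 0.0315 -0.0338 0.003;-0.001 0.0315 -0.0338 0.003;-0.001 0.0315 -0.0338 0.003;-0.001 0.0315 -0.0338 0.003;-0.001 0.0315 -0.0338 0.003;-0.001 0.0315 -0.0338 0.003;-0.001 0.0315 -0.0338 0.003;-0.001 0.0315 -0.0338 0.003;-0.001 0.0315 -0.0338 0.003;-0.001 0.0315 -0.0338 0.003;-0.001 0.0315 -0.0338 0.003;-0.001 0.0315 -0.0338 0.003", "hand": -1}}

```text
clock: 1.6
position: [0.5064, 0.0318, 0.2494]
ee_rot: [0.44, 0.555, -0.442, 0.551]
ft_force: [1.1, -0.6, 0.4]
grip_width: 0.999
```

Run:
```python
from h import *
P,M,o=st()
for a in (-76.6,): print(a,yawdiff(a))
print(to([.486,.019,.25]))
c=cam('top');cv2.imwrite('pics/t1.png',c['img'][150:330,100:360].repeat(3,0).repeat(3,1)[:540,:780])
st()
```

```text
t 1.6 pos [0.5064 0.0318 0.2494] x [-0.006  0.001 -1.   ] zyaw -77.12 w 0.9988 F [ 1.1 -0.6  0.4] T [-0.02 -0.   -0.02] q [ 0.55  0.13 -0.76  1.71  0.09  1.34 -1.57]
-76.6 -0.009004266810843046
[-0.00045388 -0.02276029  0.00789523]
t 1.65 pos [0.5084 0.0395 0.2496] x [-0.004  0.006 -1.   ] zyaw -76.72 w 1.0022 F [-3.7  4.5 -0.6] T [ 0.27  0.23 -0.04] q [ 0.55  0.14 -0.77  1.71  0.09  1.34 -1.57]
```

View pics/t1.png

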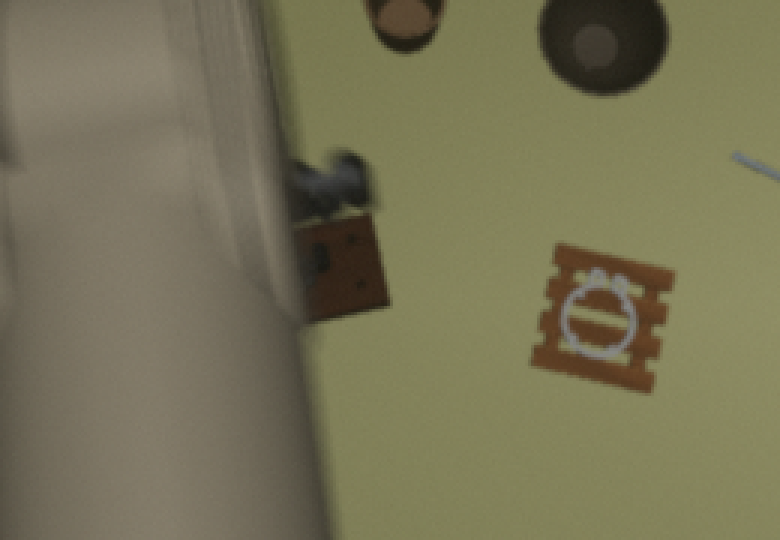

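{"method": "play_rows", "body": {"increments": "0 -0.014 0.006 0;0 -0.01 0.008 0;0 0 0 0;0 0 0 0"}}

```text
clock: 2.05
position: [0.4868, 0.0227, 0.2481]
ee_rot: [0.438, 0.559, -0.437, 0.552]
ft_force: [-0.5, -0.0, -0.4]
grip_width: 1.0
```

Run:
```python
from h import *
P,M,o=st()
print(yawdiff(-76.6),to([.485,.0197,.156]))
c=cam('scene');cv2.imwrite('pics/s1.png',cv2.resize(c['img'][60:240,160:330],None,fx=3.5,fy=3.3,interpolation=cv2.INTER_CUBIC))
# predicted location of gripper things
```

```text
t 2.05 pos [0.4868 0.0227 0.2481] x [-0.007  0.008 -1.   ] zyaw -76.4 w 1.0001 F [-0.5 -0.  -0.4] T [ 0.03  0.01 -0.02] q [ 0.59  0.08 -0.75  1.76  0.05  1.33 -1.5 ]
0.0034515249923253834 [ 0.09211734 -0.00196726  0.00329581]
```

View pics/s1.png

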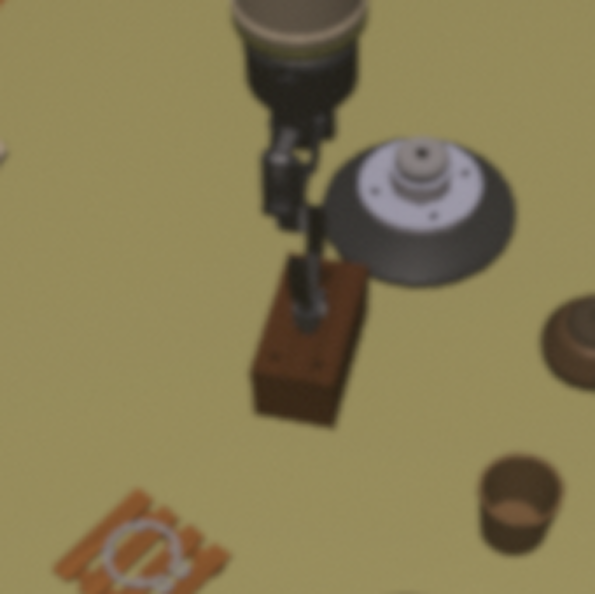

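{"method": "play_rows", "body": {"increments": "0.015 -0.001 0.002 0.003;0.02 0 0.001 0;0.02 0 0 0;0.015 0 0 0;0.01 0 0 0;0.005 0 0 0;0 0 0 0;0 0 0 0"}}

```text
clock: 2.9
position: [0.4875, 0.0186, 0.1616]
ee_rot: [0.44, 0.557, -0.438, 0.552]
ft_force: [0.9, 0.5, -0.1]
grip_width: 1.006
```

Run:
```python
from h import *
P,M,o=st()
print(yawdiff(-76.6),to([.485,.0197,.152]))
c=cam('scene');cv2.imwrite('pics/s2.png',cv2.resize(c['img'][80:180,210:300],None,fx=6,fy=6,interpolation=cv2.INTER_CUBIC))
```

```text
t 2.9 pos [0.4875 0.0186 0.1616] x [-0.004  0.007 -1.   ] zyaw -76.82 w 1.0055 F [ 0.9  0.5 -0.1] T [0.03 0.02 0.  ] q [ 0.57  0.16 -0.75  1.88  0.11  1.15 -1.56]
-0.003912250291379429 [ 0.00965455 -0.00218877 -0.00159981]
```

View pics/s2.png

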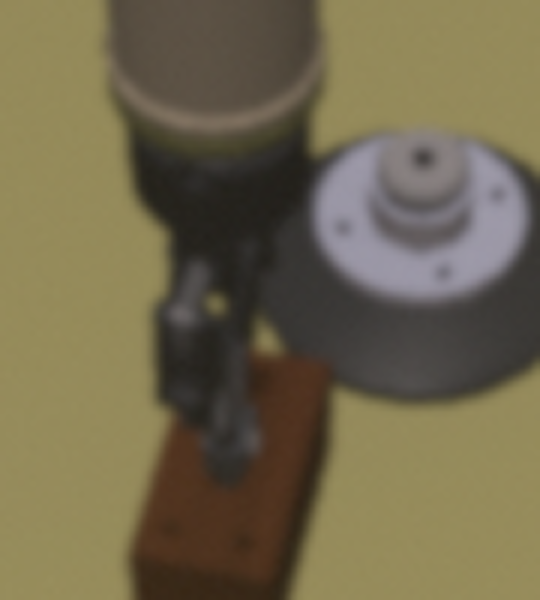

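Run:
```python
from h import *
P,M,o=st(False)
c=cam('scene')
for w in (.0425,.05,.057):
  for d in (-.005,.008): print(w,d,[round((a-b)*6) for a,b in zip(proj(c,P+M[:,0]*d+M[:,2]*w),(210,80))])
# pliers axis predicted at slot est.: joint box z .087, grips .167 near one y-.03
R=Ro.from_euler('z',13.4,degrees=True).as_matrix()
for S in ([.485,.0197],[.4869,.019],[.4832,.0205]):
  print(S,[[round((a-b)*6) for a,b in zip(proj(c,np.array([*S,0])+R@np.array(q)),(210,80))] for q in ([0,0,.099],[0,-.012,.087],[0,-.0325,.160],[0,.0325,.160])])
```

```text
0.0425 -0.005 [205, 420]
0.0425 0.008 [206, 437]
0.05 -0.005 [201, 434]
0.05 0.008 [202, 450]
0.057 -0.005 [197, 447]
0.057 0.008 [198, 463]
[0.485, 0.0197] [[229, 427], [223, 462], [208, 407], [242, 294]]
[0.4869, 0.019] [[232, 430], [226, 464], [211, 409], [245, 297]]
[0.4832, 0.0205] [[226, 424], [221, 459], [205, 404], [240, 291]]
```

{"method": "play_rows", "body": {"increments": "0.005 -0.0005 0 0;0.0045 0 0 0;0 0 0 0;0 0 0 0;0 0 0 0", "hand": -0.5, "squeeze": 20}}

```text
clock: 3.5
position: [0.4891, 0.0191, 0.1541]
ee_rot: [0.442, 0.555, -0.437, 0.553]
ft_force: [-1.1, 0.4, 2.1]
grip_width: 0.75
```

Run:
```python
from h import *
P,M,o=st()
c=cam('scene');cv2.imwrite('pics/s3.png',cv2.resize(c['img'][80:180,210:300],None,fx=6,fy=6,interpolation=cv2.INTER_CUBIC))
c=cam('top');cv2.imwrite('pics/t3.png',cv2.resize(c['img'][180:300,130:270],None,fx=5,fy=5,interpolation=cv2.INTER_CUBIC))
```

```text
t 3.5 pos [0.4891 0.0191 0.1541] x [ 0.002  0.006 -1.   ] zyaw -76.81 w 0.7501 F [-1.1  0.4  2.1] T [-0.    0.17  0.  ] q [ 0.57  0.17 -0.74  1.89  0.12  1.13 -1.56]
```

View pics/s3.png

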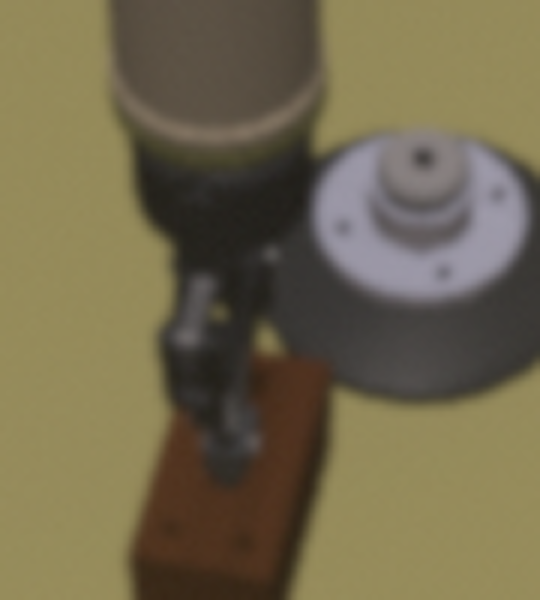

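View pics/t3.png

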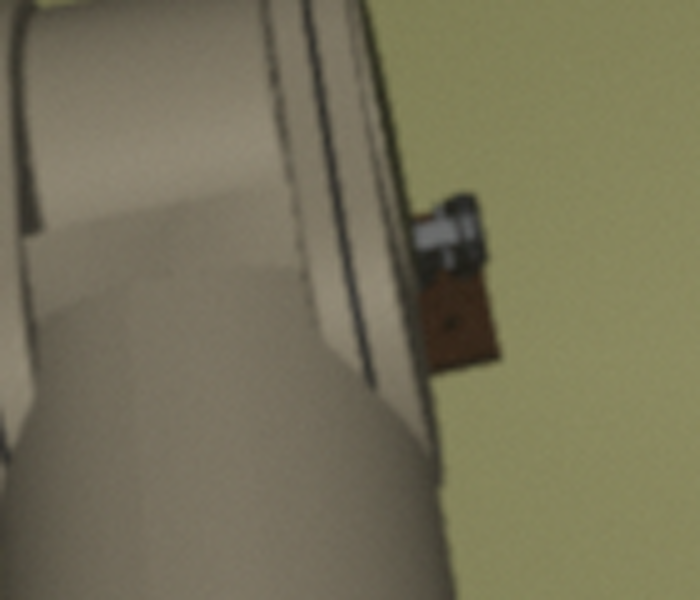

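{"method": "play_rows", "body": {"increments": "0 0 0 0;0 0 0 0;-0.005 0 0 0;-0.01 0 0 0;-0.015 0 0 0;-0.015 0 0 0;-0.015 0 0 0;-0.015 0 0 0;-0.015 0 0 0;-0.01 0 0 0;-0.005 0 0 0;0 0 0 0;0 0 0 0", "hand": -0.47}}

```text
clock: 4.9
position: [0.4874, 0.0183, 0.2658]
ee_rot: [0.441, 0.556, -0.437, 0.553]
ft_force: [0.0, 0.5, -2.2]
grip_width: 0.735
```

Run:
```python
from h import *
P,M,o=st()
c=cam('scene');cv2.imwrite('pics/s4.png',cv2.resize(c['img'][50:180,180:300],None,fx=5,fy=4.6,interpolation=cv2.INTER_CUBIC))
c=cam('top');cv2.imwrite('pics/t4.png',cv2.resize(c['img'][180:300,130:270],None,fx=5,fy=5,interpolation=cv2.INTER_CUBIC))
```

```text
t 4.9 pos [0.4874 0.0183 0.2658] x [-0.     0.007 -1.   ] zyaw -76.79 w 0.7355 F [ 0.   0.5 -2.2] T [ 0.   -0.01  0.04] q [ 0.6   0.06 -0.74  1.74  0.04  1.36 -1.49]
```

View pics/s4.png

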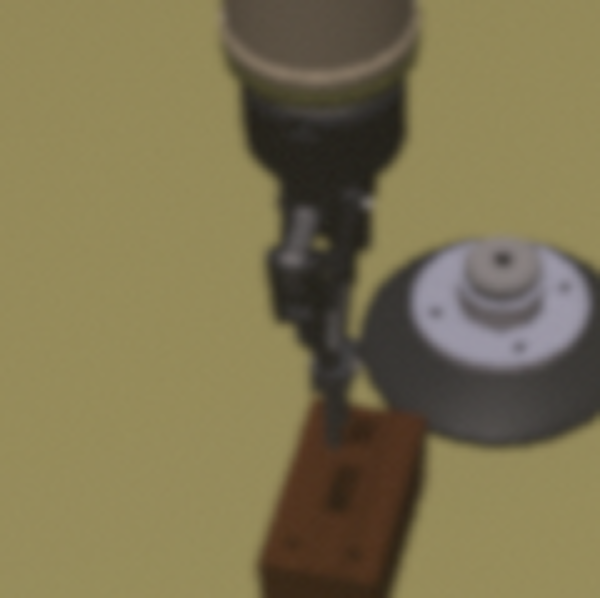

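View pics/t4.png

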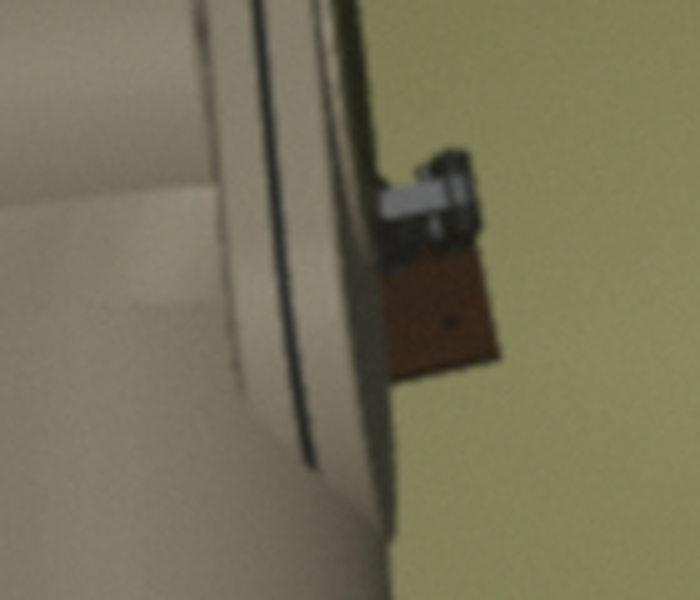

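Run:
```python
from loc import *
def draw(c,x0,y0,w,h,k,S,name,yaw=13.4):
    im=cv2.resize(c['img'][y0:y0+h,x0:x0+w],None,fx=k,fy=k,interpolation=cv2.INTER_CUBIC)
    im=cv2.convertScaleAbs(im,alpha=2,beta=-20)
    R=Ro.from_euler('z',yaw,degrees=True).as_matrix()
    def poly(pts,col):
        q=np.array([[(a-x0+.5)*k-.5,(b-y0+.5)*k-.5] for a,b in (proj(c,np.array([*S,0])+R@np.array(p)) for p in pts)],int); cv2.polylines(im,[q],True,col,1)
    poly([[x,y,.099] for x,y in((11,15),(11,-15),(-11,-15),(-11,15)) for x,y in[(x/1000,y/1000)]],(0,255,0))
    poly([[x,y,.075] for x,y in((.035,.065),(.035,-.065),(-.035,-.065),(-.035,.065))],(255,255,0))
    for sgn in(1,-1): poly([[x,sgn*y,.192] for x,y in((.008,.0325),(.008,.02),(-.008,.02),(-.008,.0325))],(0,0,255))
    cv2.imwrite(name,im)
from h import Ro
draw(t,160,210,75,60,8,[.4869,.019],'pics/d_top.png')
draw(s,225,125,50,70,8,[.4832,.0205],'pics/d_scene.png')
```

```text
(no output)
```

View pics/d_top.png

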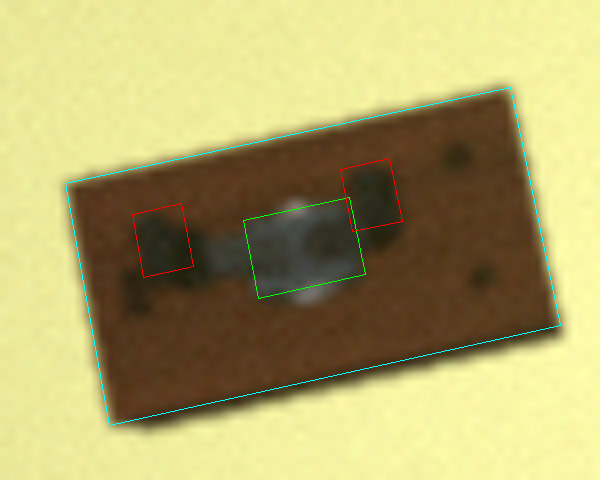

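View pics/d_scene.png

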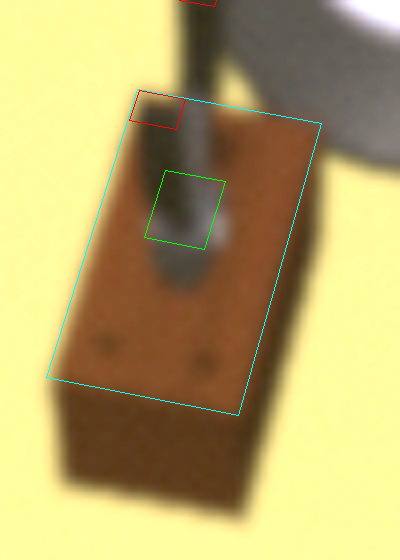

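{"method": "play_rows", "body": {"increments": "0 -0.0025 0.012 0;0 -0.005 0.024 0;0 -0.005 0.024 0;0 -0.005 0.024 0;0 -0.005 0.024 0;0 -0.005 0.024 0;0 -0.005 0.024 0;0 -0.005 0.024 0;0 -0.005 0.024 0.04;0 -0.0025 0.012 0.05;0 0 0 0.05;0 0 0 0.05;0 0 0 0.05;0 0 0 0.05;0 0 0 0.05;0 0 0 0.05;0 0 0 0.05;0 0 0 0.03;0 0 0 0;0 0 0 0"}}

```text
clock: 7.0
position: [0.4875, -0.2214, 0.2563]
ee_rot: [-0.566, -0.429, 0.568, -0.417]
ft_force: [-0.8, 0.0, -1.1]
grip_width: 0.733
```

Run:
```python
from h import *
P,M,o=st()
print(yawdiff(-105.1),to([.492,-.2283,.222]))
c=cam('scene');cv2.imwrite('pics/s5.png',cv2.resize(c['img'][120:270,140:270],None,fx=5,fy=4,interpolation=cv2.INTER_CUBIC))
c=cam('top');cv2.imwrite('pics/t5.png',cv2.resize(c['img'][200:300,240:370],None,fx=5,fy=5,interpolation=cv2.INTER_CUBIC))
```

```text
t 7.0 pos [ 0.4875 -0.2214  0.2563] x [-0.012  0.012 -1.   ] zyaw -106.59 w 0.7335 F [-0.8  0.  -1.1] T [-0.05 -0.03  0.01] q [ 0.79  0.17 -0.5   1.64  0.08  1.37 -1.58]
-0.025966035816796552 [0.03413889 0.0068289  0.00553879]
```

View pics/s5.png

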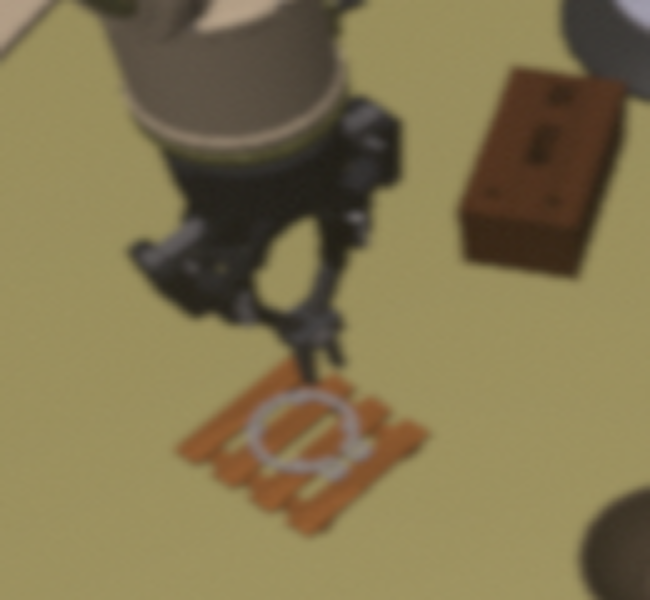

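View pics/t5.png

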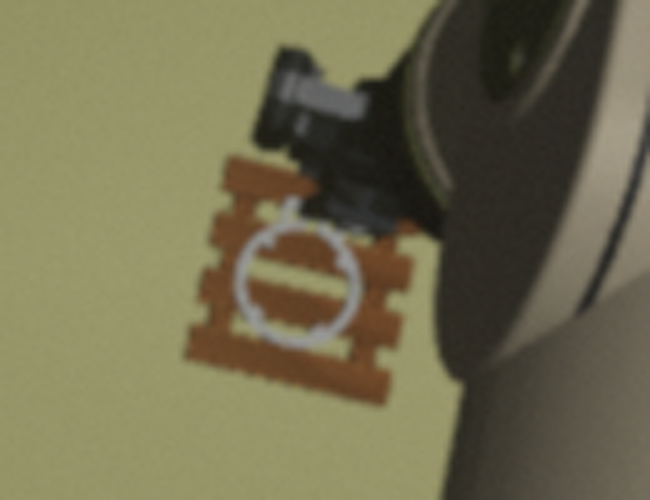

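{"method": "play_rows", "body": {"increments": "0.005 0.002 0.002 -0.013;0.01 0.003 0.003 -0.013;0.01 0.002 0.001 0;0.01 0 0 0;0.01 0 0 0;0.01 0 0 0;0.01 0 0 0;0.005 0 0 0;0 0 0 0;0 0 0 0"}}

```text
clock: 8.1
position: [0.4911, -0.2286, 0.1781]
ee_rot: [-0.559, -0.438, 0.562, -0.424]
ft_force: [-0.5, -0.8, -2.4]
grip_width: 0.737
```

Run:
```python
from h import *
P,M,o=st()
print(yawdiff(-105.1),to([.492,-.2283,.18]))
c=cam('scene');np.save('s6.npy',c,allow_pickle=True);cv2.imwrite('pics/s6.png',cv2.resize(c['img'][180:265,160:240],None,fx=7,fy=7,interpolation=cv2.INTER_CUBIC))
c=cam('top');np.save('t6.npy',c,allow_pickle=True);cv2.imwrite('pics/t6.png',cv2.resize(c['img'][200:300,240:370],None,fx=5,fy=5,interpolation=cv2.INTER_CUBIC))
```

```text
t 8.1 pos [ 0.4911 -0.2286  0.1781] x [-0.015  0.013 -1.   ] zyaw -104.91 w 0.7367 F [-0.5 -0.8 -2.4] T [-0.02 -0.06  0.04] q [ 0.79  0.25 -0.5   1.73  0.12  1.22 -1.57]
0.003268711375961013 [-0.00189498  0.00071556 -0.00053466]
```

View pics/s6.png

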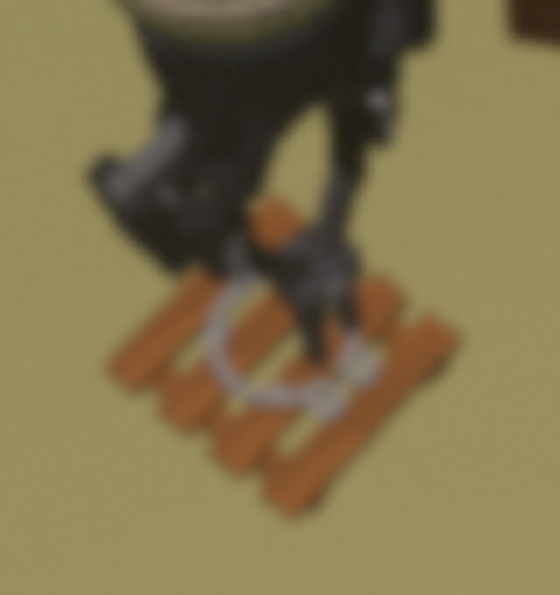

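View pics/t6.png

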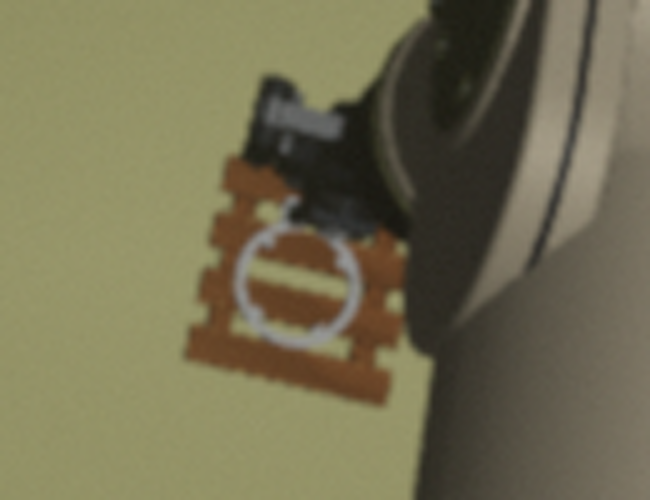

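```bash
cat > ov.py <<'E'
from h import *
# ring in scene frame
RC=np.array([.45543,-.21906]); RY=-14.95
def ringpts(C=RC,yaw=RY):
    a=np.radians(yaw); ux=np.array([np.cos(a),np.sin(a)]); uy=np.array([-ux[1],ux[0]])
    return [C+ux*.0315+s*uy*.0095 for s in(1,-1)]
def view(c,x0,y0,w,h,k,marks,name,alpha=2.0,beta=-10):
    im=cv2.resize(c['img'][y0:y0+h,x0:x0+w],None,fx=k,fy=k,interpolation=cv2.INTER_CUBIC)
    im=cv2.convertScaleAbs(im,alpha=alpha,beta=beta)
    for X,col in marks:
        u,v=proj(c,X); cv2.drawMarker(im,(int((u-x0+.5)*k),int((v-y0+.5)*k)),col,cv2.MARKER_CROSS,9,1)
    cv2.imwrite(name,im)
E
python3 - <<'E'
from ov import *
c=np.load('s6.npy',allow_pickle=True).item()
E_=ringpts()
m=[([*e,.0178],(0,0,255)) for e in E_]+[([*e,.044],(0,255,0)) for e in E_]+[([*e,.036],(255,0,0)) for e in E_]
view(c,190,210,40,40,14,m,'pics/o6.png')
E
```

```text
(no output)
```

View pics/o6.png

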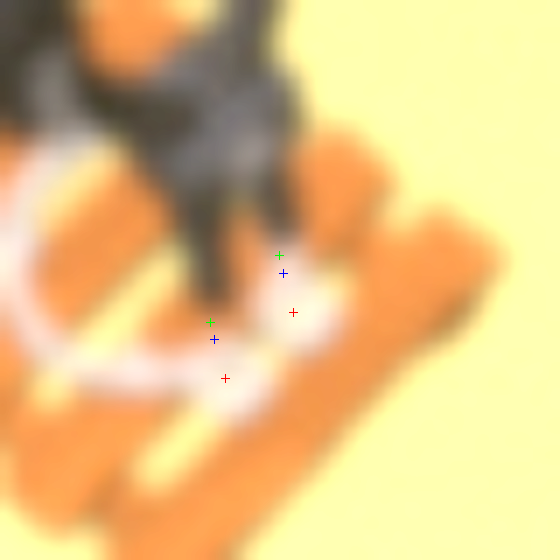

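Run:
```python
from h import *
P,M,o=st()
print(to(P+[.0028,-.0018,-.010]))
```

```text
t 8.2 pos [ 0.4913 -0.2287  0.1784] x [-0.014  0.013 -1.   ] zyaw -104.92 w 0.7364 F [-0.2 -0.4 -2.1] T [-0.04  0.03  0.01] q [ 0.79  0.25 -0.5   1.73  0.12  1.22 -1.57]
[0.00993457 0.00334003 0.00110836]
```

{"method": "play_rows", "body": {"increments": "0.004 0.0017 0.0005 0;0.004 0.0016 0.0006 0;0.002 0 0 0;0 0 0 0;0 0 0 0;0 0 0 0"}}

```text
clock: 8.8
position: [0.4949, -0.2309, 0.1684]
ee_rot: [-0.56, -0.437, 0.562, -0.425]
ft_force: [0.4, -0.1, -2.0]
grip_width: 0.738
```

Run:
```python
from ov import *
P,M,o=st()
c=cam('scene');np.save('s7.npy',c,allow_pickle=True)
RC2=RC+[.0015,.0]
E_=ringpts(RC2); zs=P[2]-.134
m=[([*e,.0178],(0,0,255)) for e in E_]+[([*e,zs],(0,255,0)) for e in E_]+[([*e,zs-.008],(255,0,0)) for e in E_]
view(c,190,210,40,40,14,m,'pics/o7.png')
```

```text
t 8.8 pos [ 0.4949 -0.2309  0.1684] x [-0.013  0.012 -1.   ] zyaw -104.92 w 0.7384 F [ 0.4 -0.1 -2. ] T [ 0.    0.01 -0.04] q [ 0.79  0.26 -0.49  1.73  0.12  1.2  -1.57]
```

View pics/o7.png

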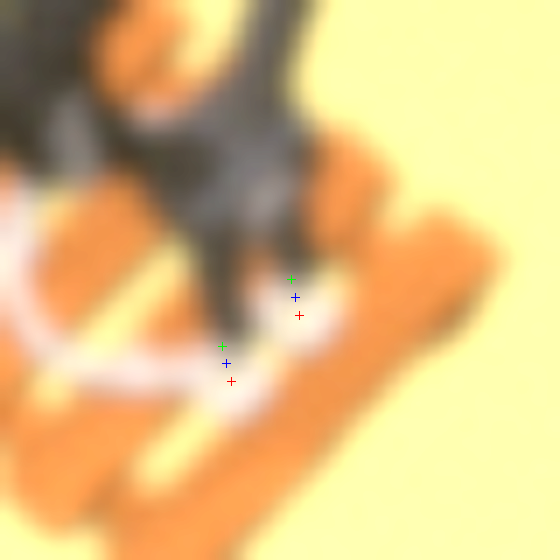

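Run:
```python
from ov import *
s=np.load('scene0.npy',allow_pickle=True).item();c=np.load('s7.npy',allow_pickle=True).item()
print(np.abs(np.array(s['R'])-c['R']).max(),np.abs(np.array(s['t'])-c['t']).max())
a=np.radians(RY)
m=[]
for C,col in ((RC,(0,0,255)),(RC+[.0015,0],(0,255,0))):
    m+=[([*e,.0178],col) for e in ringpts(C)]
    for th in np.arange(30,331,20): m.append(([*(C+.028*np.array([np.cos(a+np.radians(th)),np.sin(a+np.radians(th))])),.0178],col))
view(s,178,205,40,40,14,m,'pics/o0.png',1.4,0)
t=np.load('top0.npy',allow_pickle=True).item()
C=np.array([.45903,-.22049]);m=[([*e,.0178],(0,0,255)) for e in ringpts(C)]
for th in np.arange(30,331,20): m.append(([*(C+.028*np.array([np.cos(a+np.radians(th)),np.sin(a+np.radians(th))])),.0178],(0,0,255)))
view(t,280,235,40,40,14,m,'pics/o0t.png',1.4,0)
```

```text
0.0 0.0
```

View pics/o0.png

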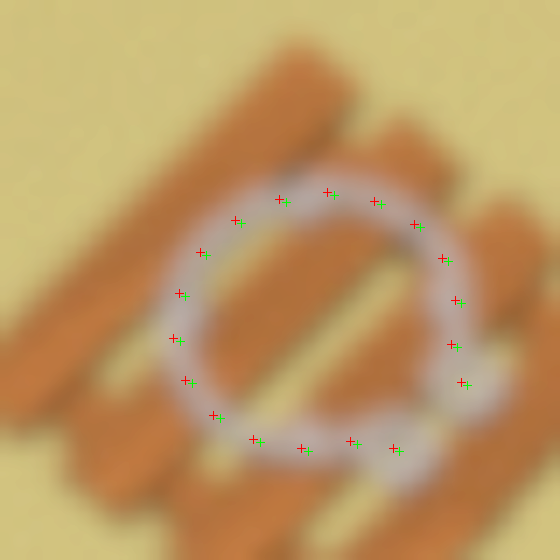

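View pics/o0t.png

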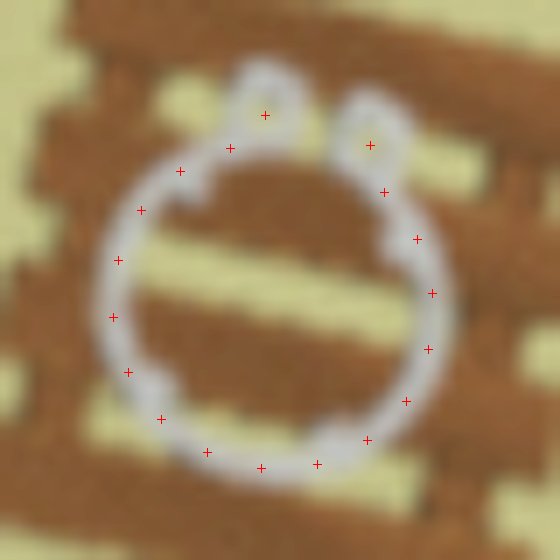

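Run:
```python
from ov import *
c=np.load('s7.npy',allow_pickle=True).item()
s=np.load('scene0.npy',allow_pickle=True).item()
k=8;x0,y0,w,h=190,210,40,40
im=cv2.resize(c['img'][y0:y0+h,x0:x0+w],None,fx=k,fy=k,interpolation=cv2.INTER_CUBIC)
hsv=cv2.cvtColor(im,cv2.COLOR_BGR2HSV)
# dark: red channel low
r=im[:,:,2].astype(int)
m=(r<85)
for v in range(120,205,6):
    row=m[v]; d=np.diff(np.r_[0,row.astype(int),0]); a=np.nonzero(d==1)[0]; b=np.nonzero(d==-1)[0]
    print(v/k+y0,[(round(x0+(p+.0)/k,2),round(x0+q/k,2),int(r[v,p:q].min())) for p,q in zip(a,b) if q-p>3])
P=np.array([.4949,-.2309,.1684])
E=ringpts(RC+[.0012,0])
for e in E: print('eye',np.round(proj(c,[*e,.0178]),2), 'at z.035',np.round(proj(c,[*e,.0344]),2),'z.045',np.round(proj(c,[*e,.0444]),2))
```

```text
225.0 [(np.float64(201.0), np.float64(211.75), 57)]
225.75 [(np.float64(201.62), np.float64(211.88), 57)]
226.5 [(np.float64(202.38), np.float64(212.12), 53)]
227.25 [(np.float64(203.12), np.float64(212.38), 50)]
228.0 [(np.float64(203.62), np.float64(212.62), 50)]
228.75 [(np.float64(203.88), np.float64(208.0), 51), (np.float64(209.5), np.float64(212.62), 63)]
229.5 [(np.float64(204.12), np.float64(207.62), 52), (np.float64(210.25), np.float64(212.0), 77)]
230.25 [(np.float64(204.25), np.float64(207.38), 55)]
231.0 [(np.float64(204.38), np.float64(207.38), 57)]
231.75 [(np.float64(204.5), np.float64(207.5), 58)]
232.5 [(np.float64(204.75), np.float64(207.62), 59)]
233.25 [(np.float64(205.0), np.float64(207.75), 63)]
234.0 [(np.float64(205.62), np.float64(207.38), 76)]
234.75 []
235.5 []
eye [210.82 231.99] at z.035 [210.22 229.43] z.045 [209.85 227.86]
eye [205.96 236.7 ] at z.035 [205.29 234.19] z.045 [204.89 232.65]
```

```bash
cat >> ov.py <<'E'
def jaws(c,zs,x0=190,y0=210,w=40,h=40,k=8,thr=85,rows=(130,215,6)):
    im=cv2.resize(c['img'][y0:y0+h,x0:x0+w],None,fx=k,fy=k,interpolation=cv2.INTER_CUBIC); r=im[:,:,2].astype(int); m=r<thr
    for v in range(*rows):
        d=np.diff(np.r_[0,m[v].astype(int),0]); a=np.nonzero(d==1)[0]; b=np.nonzero(d==-1)[0]
        print(round((v+.5)/k+y0-.5,2),[(round((p+q)/2/k+x0-.5,2),round((q-p)/k,2)) for p,q in zip(a,b) if q-p>3])
    for e in ringpts(RC+[.0012,0]): print('eye',np.round(proj(c,[*e,.0178]),2),'shoulder',np.round(proj(c,[*e,zs]),2),'+10',np.round(proj(c,[*e,zs+.01]),2))
E
python3 - <<'E'
from h import *
P,M,o=st(False); print(to(P+[-.0016,-.0004,-.0035]))
E
```

```text
[ 0.00351474 -0.00138939  0.00082839]
```

{"method": "play_rows", "body": {"increments": "0.0015 -0.0007 0.0004 0;0.002 -0.0007 0.0004 0;0 0 0 0;0 0 0 0;0 0 0 0"}}

```text
clock: 9.35
position: [0.4931, -0.2314, 0.1648]
ee_rot: [-0.56, -0.437, 0.562, -0.425]
ft_force: [-0.1, -0.4, -2.1]
grip_width: 0.739
```

Run:
```python
from ov import *
P,M,o=st()
c=cam('scene');np.save('s8.npy',c,allow_pickle=True); zs=P[2]-.134
E_=ringpts(RC+[.0012,0])
m=[([*e,.0178],(0,0,255)) for e in E_]+[([*e,zs],(0,255,0)) for e in E_]
view(c,190,210,40,40,14,m,'pics/o8.png')
jaws(c,zs)
```

```text
t 9.35 pos [ 0.4931 -0.2314  0.1648] x [-0.013  0.012 -1.   ] zyaw -104.93 w 0.7386 F [-0.1 -0.4 -2.1] T [ 0.   -0.07 -0.04] q [ 0.79  0.26 -0.49  1.74  0.13  1.19 -1.57]
225.81 [(np.float64(205.69), np.float64(10.38))]
226.56 [(np.float64(206.06), np.float64(9.88))]
227.31 [(np.float64(206.75), np.float64(9.0))]
228.06 [(np.float64(207.19), np.float64(8.88))]
228.81 [(np.float64(205.0), np.float64(4.0)), (np.float64(210.06), np.float64(2.88))]
229.56 [(np.float64(204.94), np.float64(3.62)), (np.float64(210.25), np.float64(1.5))]
230.31 [(np.float64(204.88), np.float64(3.25))]
231.06 [(np.float64(204.94), np.float64(3.12))]
231.81 [(np.float64(205.12), np.float64(3.0))]
232.56 [(np.float64(205.38), np.float64(3.0))]
233.31 [(np.float64(205.56), np.float64(2.62))]
234.06 [(np.float64(205.69), np.float64(1.62))]
234.81 []
235.56 []
236.31 []
eye [210.82 231.99] shoulder [210.35 229.99] +10 [209.98 228.43]
eye [205.96 236.7 ] shoulder [205.44 234.74] +10 [205.03 233.21]
```

View pics/o8.png

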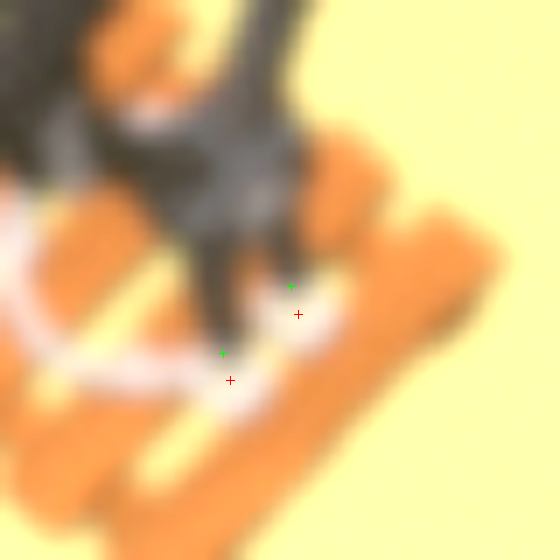

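{"method": "play_rows", "body": {"increments": "0.0015 0 0 0;0.0015 0 0 0;0.0015 0 0 0;0 0 0 0"}}

```text
clock: 9.8
position: [0.4931, -0.2313, 0.16]
ee_rot: [-0.56, -0.437, 0.562, -0.425]
ft_force: [-1.0, 0.4, -1.8]
grip_width: 0.734
```

Run:
```python
from h import *
st()
```

```text
t 9.8 pos [ 0.4931 -0.2313  0.16  ] x [-0.012  0.012 -1.   ] zyaw -104.92 w 0.7343 F [-1.   0.4 -1.8] T [-0.04 -0.04 -0.01] q [ 0.79  0.27 -0.49  1.74  0.13  1.18 -1.57]
```

{"method": "play_rows", "body": {"increments": "0.001 0 0 0;0.001 0 0 0;0 0 0 0"}}

```text
clock: 10.1
position: [0.4931, -0.2314, 0.1578]
ee_rot: [-0.56, -0.437, 0.562, -0.425]
ft_force: [0.0, -0.3, -2.6]
grip_width: 0.734
```

Run:
```python
from ov import *
P,M,o=st()
c=cam('scene');np.save('s9.npy',c,allow_pickle=True); zs=P[2]-.134
E_=ringpts(RC+[.0012,0])
m=[([*e,.0178],(0,0,255)) for e in E_]+[([*e,zs],(0,255,0)) for e in E_]
view(c,190,210,40,40,14,m,'pics/o9.png')
jaws(c,zs)
```

```text
t 10.1 pos [ 0.4931 -0.2314  0.1578] x [-0.012  0.012 -1.   ] zyaw -104.93 w 0.7342 F [ 0.  -0.3 -2.6] T [-0.06 -0.05 -0.04] q [ 0.79  0.27 -0.49  1.74  0.13  1.18 -1.57]
225.81 [(np.float64(205.44), np.float64(10.62))]
226.56 [(np.float64(205.81), np.float64(10.38))]
227.31 [(np.float64(206.5), np.float64(9.5))]
228.06 [(np.float64(207.12), np.float64(9.25))]
228.81 [(np.float64(205.25), np.float64(4.75)), (np.float64(209.94), np.float64(3.62))]
229.56 [(np.float64(205.12), np.float64(4.0)), (np.float64(210.31), np.float64(2.88))]
230.31 [(np.float64(205.12), np.float64(3.75)), (np.float64(210.56), np.float64(1.88))]
231.06 [(np.float64(205.12), np.float64(3.5))]
231.81 [(np.float64(205.25), np.float64(3.25))]
232.56 [(np.float64(205.5), np.float64(3.25))]
233.31 [(np.float64(205.62), np.float64(3.25))]
234.06 [(np.float64(205.69), np.float64(2.88))]
234.81 [(np.float64(205.81), np.float64(2.12))]
235.56 []
236.31 []
eye [210.82 231.99] shoulder [210.6  231.07] +10 [210.24 229.52]
eye [205.96 236.7 ] shoulder [205.72 235.8 ] +10 [205.32 234.28]
```

View pics/o9.png

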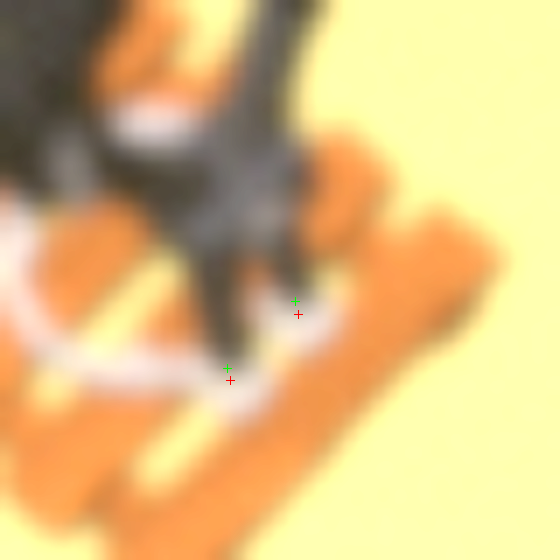

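{"method": "play_rows", "body": {"increments": "0.001 0 0 0;0.001 0 0 0;0 0 0 0"}}

```text
clock: 10.45
position: [0.4931, -0.2314, 0.1557]
ee_rot: [-0.56, -0.437, 0.562, -0.425]
ft_force: [-0.3, 0.1, -3.3]
grip_width: 0.741
```

Run:
```python
from ov import *
P,M,o=st()
```

```text
t 10.45 pos [ 0.4931 -0.2314  0.1557] x [-0.012  0.012 -1.   ] zyaw -104.93 w 0.7408 F [-0.3  0.1 -3.3] T [-0.07 -0.02  0.01] q [ 0.79  0.27 -0.49  1.75  0.13  1.17 -1.58]
```

{"method": "play_rows", "body": {"increments": "0.001 0 0 0;0.0005 0 0 0;0 0 0 0;0 0 0 0"}}

```text
clock: 10.85
position: [0.4931, -0.2314, 0.1541]
ee_rot: [-0.56, -0.437, 0.562, -0.425]
ft_force: [0.8, -0.4, -1.3]
grip_width: 0.737
```

Run:
```python
from ov import *
P,M,o=st()
c=cam('scene');np.save('s10.npy',c,allow_pickle=True); zs=P[2]-.134
E_=ringpts(RC+[.0012,0])
m=[([*e,.0178],(0,0,255)) for e in E_]+[([*e,zs],(0,255,0)) for e in E_]
view(c,190,210,40,40,14,m,'pics/o10.png')
jaws(c,zs)
```

```text
t 10.85 pos [ 0.4931 -0.2314  0.1541] x [-0.012  0.012 -1.   ] zyaw -104.93 w 0.7375 F [ 0.8 -0.4 -1.3] T [-0.07  0.01  0.01] q [ 0.79  0.27 -0.49  1.75  0.13  1.17 -1.58]
225.81 [(np.float64(205.25), np.float64(11.0))]
226.56 [(np.float64(205.5), np.float64(10.75))]
227.31 [(np.float64(206.0), np.float64(10.5))]
228.06 [(np.float64(206.94), np.float64(9.62))]
228.81 [(np.float64(207.25), np.float64(9.0))]
229.56 [(np.float64(205.38), np.float64(4.75)), (np.float64(210.06), np.float64(3.38))]
230.31 [(np.float64(205.25), np.float64(4.0)), (np.float64(210.38), np.float64(2.5))]
231.06 [(np.float64(205.25), np.float64(3.75)), (np.float64(210.62), np.float64(1.25))]
231.81 [(np.float64(205.31), np.float64(3.38))]
232.56 [(np.float64(205.44), np.float64(3.38))]
233.31 [(np.float64(205.62), np.float64(3.25))]
234.06 [(np.float64(205.69), np.float64(2.88))]
234.81 [(np.float64(205.88), np.float64(2.5))]
235.56 [(np.float64(205.94), np.float64(1.62))]
236.31 []
eye [210.82 231.99] shoulder [210.73 231.63] +10 [210.37 230.09]
eye [205.96 236.7 ] shoulder [205.86 236.35] +10 [205.46 234.84]
```

View pics/o10.png

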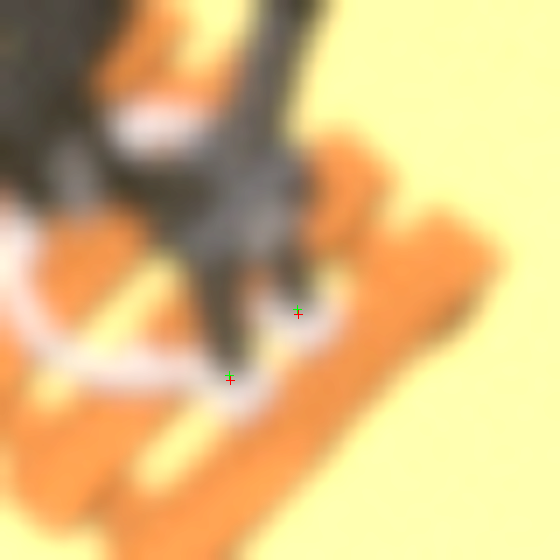

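{"method": "play_rows", "body": {"increments": "-0.0008 0 0 0;-0.0007 0 0 0;0 0 0 0;0 0 0 0", "hand": -0.3, "squeeze": 30}}

```text
clock: 11.3
position: [0.4944, -0.2314, 0.1572]
ee_rot: [-0.56, -0.436, 0.561, -0.426]
ft_force: [-0.1, 0.6, -2.0]
grip_width: 0.652
```

Run:
```python
from ov import *
P,M,o=st()
c=cam('scene');np.save('s11.npy',c,allow_pickle=True)
view(c,178,195,60,60,10,[],'pics/o11.png',1.6,0)
c=cam('top');np.save('t11.npy',c,allow_pickle=True)
view(c,270,225,60,60,10,[],'pics/o11t.png',1.6,0)
```

```text
t 11.3 pos [ 0.4944 -0.2314  0.1572] x [-0.009  0.011 -1.   ] zyaw -104.91 w 0.6522 F [-0.1  0.6 -2. ] T [-0.07 -0.05  0.07] q [ 0.79  0.27 -0.49  1.74  0.13  1.17 -1.58]
```

View pics/o11.png

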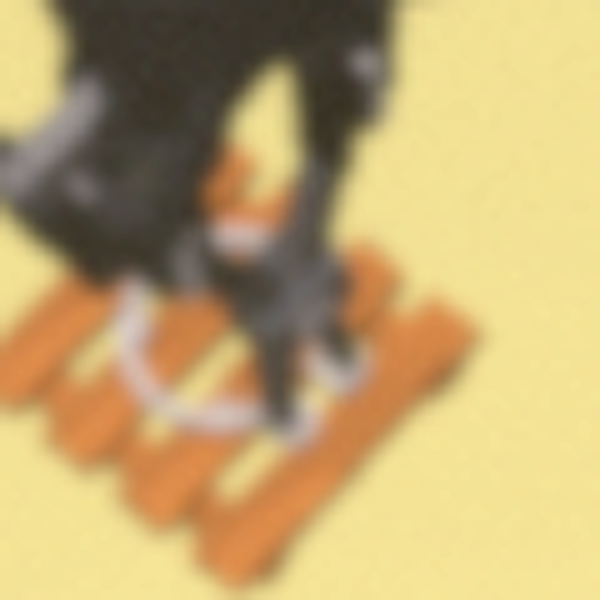

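View pics/o11t.png

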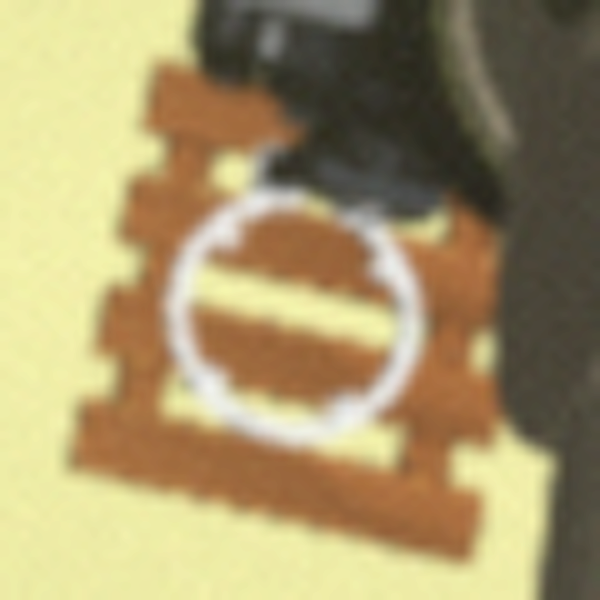

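{"method": "play_rows", "body": {"increments": "0 0 0 0;0 0 0 0;0 0 0 0;0 0 0 0", "hand": -0.1}}

```text
clock: 11.8
position: [0.4959, -0.2308, 0.1589]
ee_rot: [0.561, 0.435, -0.56, 0.427]
ft_force: [-0.9, 0.2, 0.4]
grip_width: 0.559
```

Run:
```python
from ov import *
P,M,o=st()
c=cam('scene');np.save('s12.npy',c,allow_pickle=True)
view(c,178,195,60,60,10,[],'pics/o12.png',1.6,0)
c=cam('top');np.save('t12.npy',c,allow_pickle=True)
view(c,270,225,60,60,10,[],'pics/o12t.png',1.6,0)
```

```text
t 11.8 pos [ 0.4959 -0.2308  0.1589] x [-0.006  0.011 -1.   ] zyaw -104.87 w 0.5594 F [-0.9  0.2  0.4] T [ 0.08  0.   -0.05] q [ 0.79  0.27 -0.49  1.74  0.13  1.17 -1.58]
```

View pics/o12.png

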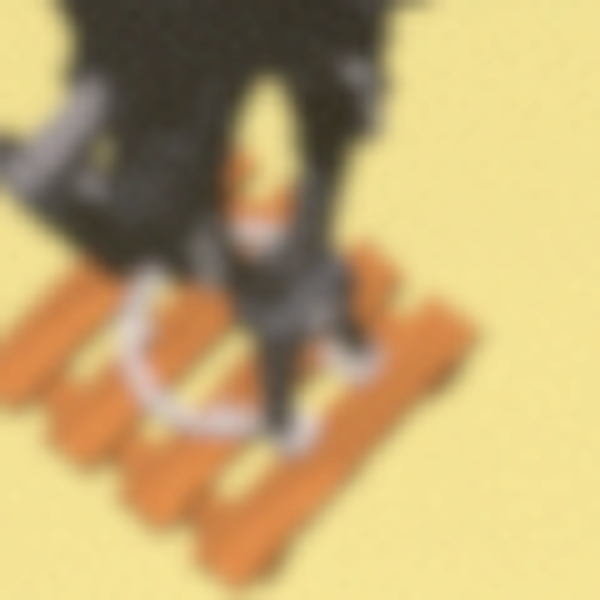

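View pics/o12t.png

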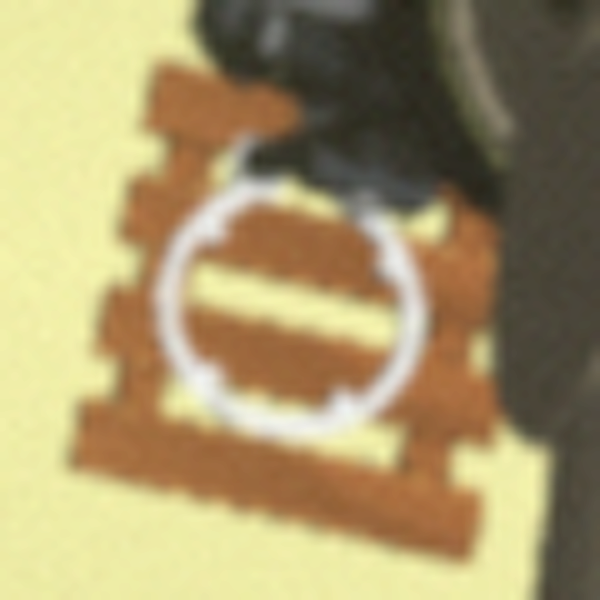

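{"method": "play_rows", "body": {"increments": "0 0 0 0;-0.0005 0 0 0;-0.0005 0 0 0;0 0 0 0;0 0 0 0;0 0 0 0", "hand": 0.18, "squeeze": 40}}

```text
clock: 12.5
position: [0.497, -0.2305, 0.161]
ee_rot: [0.562, 0.435, -0.559, 0.427]
ft_force: [0.1, -0.3, 0.4]
grip_width: 0.419
```

Run:
```python
from ov import *
P,M,o=st()
c=cam('scene');np.save('s13.npy',c,allow_pickle=True)
view(c,178,195,60,60,10,[],'pics/o13.png',1.6,0)
c=cam('top');np.save('t13.npy',c,allow_pickle=True)
view(c,270,225,60,60,10,[],'pics/o13t.png',1.6,0)
```

```text
t 12.5 pos [ 0.497  -0.2305  0.161 ] x [-0.004  0.011 -1.   ] zyaw -104.86 w 0.4193 F [ 0.1 -0.3  0.4] T [ 0.15 -0.02  0.01] q [ 0.79  0.27 -0.49  1.74  0.13  1.18 -1.57]
```

View pics/o13.png

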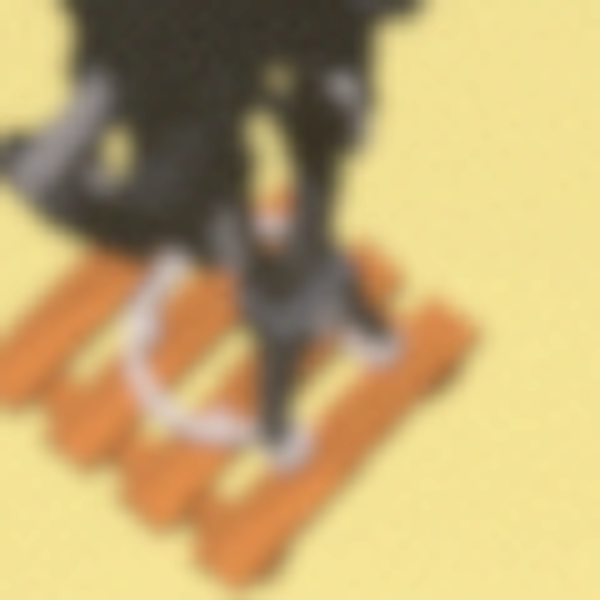

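View pics/o13t.png

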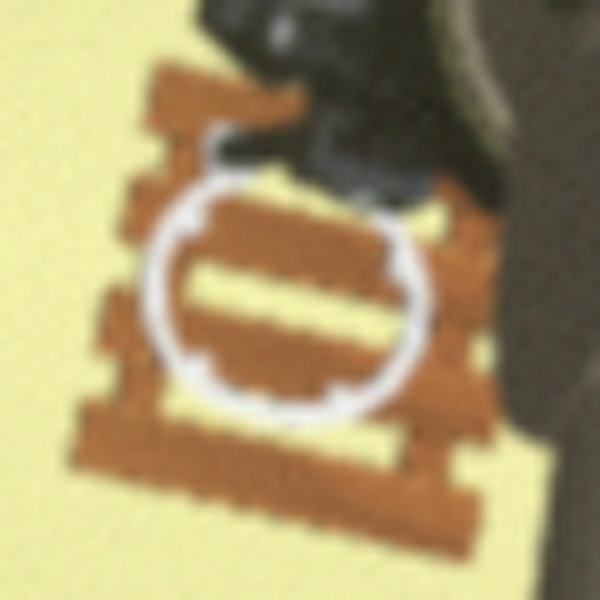

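{"method": "play_rows", "body": {"increments": "-0.002 0 0 0;-0.004 0 0 0;-0.007 0 0 0;-0.01 0 0 0;-0.01 0 0 0;-0.01 0 0 0;-0.01 0 0 0;-0.01 0 0 0;-0.01 0 0 0;-0.01 0 0 0;-0.005 0 0 0;0 0 0 0;0 0 0 0"}}

```text
clock: 13.9
position: [0.4973, -0.2318, 0.2579]
ee_rot: [0.562, 0.434, -0.559, 0.428]
ft_force: [-0.2, 0.2, -2.1]
grip_width: 0.416
```

Run:
```python
from ov import *
P,M,o=st()
c=cam('scene');np.save('s14.npy',c,allow_pickle=True)
view(c,165,160,75,75,8,[],'pics/o14.png',1.6,0)
c=cam('top');np.save('t14.npy',c,allow_pickle=True)
view(c,270,225,60,60,10,[],'pics/o14t.png',1.6,0)
```

```text
t 13.9 pos [ 0.4973 -0.2318  0.2579] x [-0.003  0.01  -1.   ] zyaw -104.87 w 0.4163 F [-0.2  0.2 -2.1] T [-0.01 -0.03 -0.04] q [ 0.8   0.2  -0.5   1.61  0.09  1.36 -1.54]
```

View pics/o14.png

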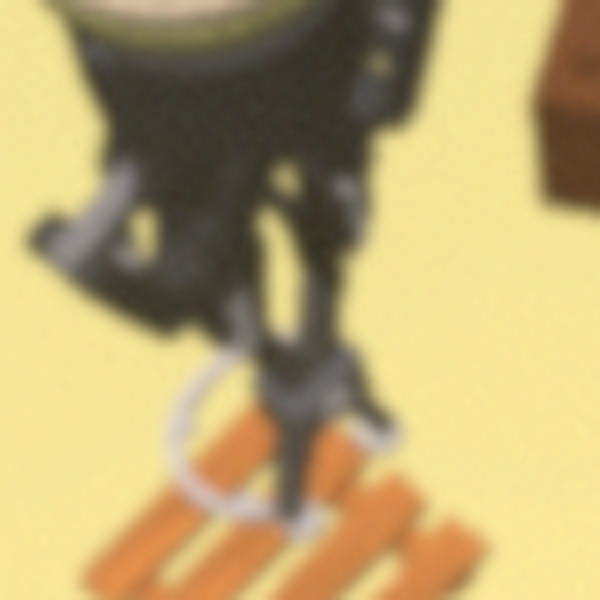

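View pics/o14t.png

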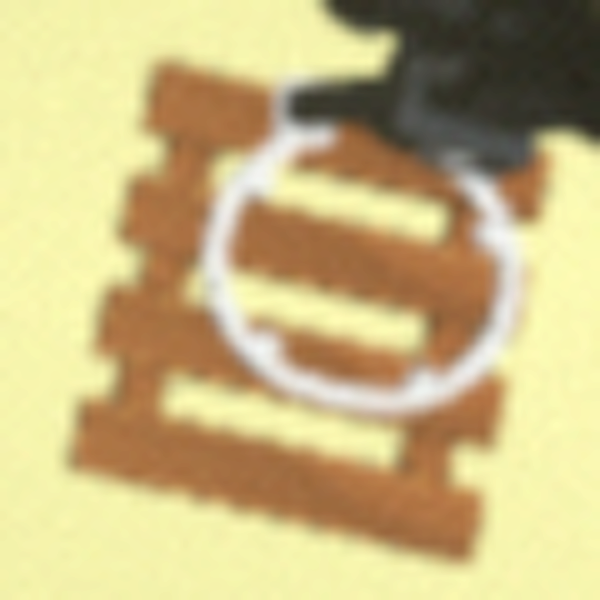

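Run:
```python
from ov import *
c=np.load('t14.npy',allow_pickle=True).item()
x0,y0,w,h=280,225,50,50;k=14
im=cv2.resize(c['img'][y0:y0+h,x0:x0+w],None,fx=k,fy=k,interpolation=cv2.INTER_CUBIC)
hsv=cv2.cvtColor(im,cv2.COLOR_BGR2HSV)
m=((hsv[:,:,1]<70)&(hsv[:,:,2]>85)).astype(np.uint8)*255
o=im.copy(); cs,_=cv2.findContours(m,cv2.RETR_LIST,cv2.CHAIN_APPROX_NONE); cv2.drawContours(o,cs,-1,(0,0,255),1)
for g in range(0,700,50): cv2.putText(o,str(g),(g,8),0,.3,(0,0,0)); cv2.putText(o,str(g),(0,g),0,.3,(0,0,0))
cv2.imwrite('pics/r14.png',o[:600])
```

```text
(no output)
```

View pics/r14.png

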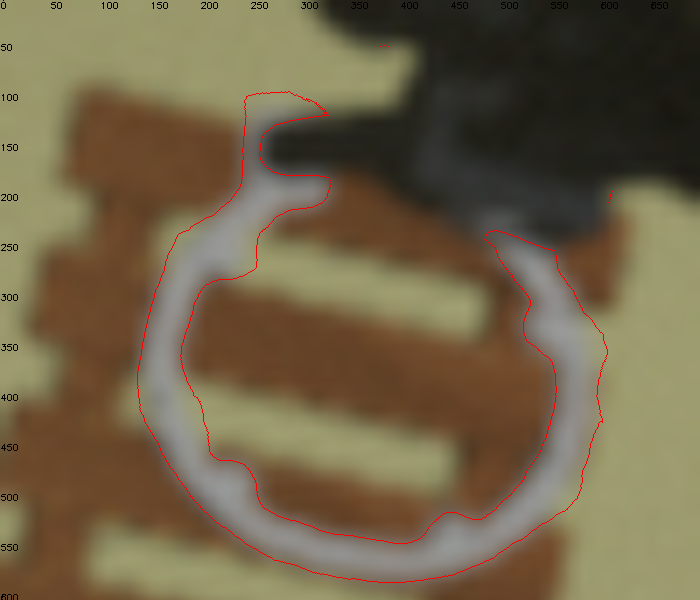

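```bash
cat > ringfit.py <<'E'
from ov import *
from scipy.optimize import least_squares
def model(q,names):
    x,y,yaw,tl,tr=q; out=[]
    for n in names:
        sgn=1 if n[0]=='L' else -1
        a={'1':50,'2':140}.get(n[1]); p=np.array([22*np.cos(np.radians(a)),sgn*22*np.sin(np.radians(a))]) if a else np.array([31.5,sgn*9.5])
        pv=np.array([-28,sgn*5.]); th=sgn*(tl if sgn>0 else tr)
        R=np.array([[np.cos(th),-np.sin(th)],[np.sin(th),np.cos(th)]]); p=(pv+R@(p-pv))/1000
        R=np.array([[np.cos(yaw),-np.sin(yaw)],[np.sin(yaw),np.cos(yaw)]]); out.append(np.array([x,y])+R@p)
    return np.array(out)
def fit(W,names,yaw0=-.26):
    W=np.array(W); f=least_squares(lambda q:((model(q,names)-W)*1000).ravel(),[*W.mean(0),yaw0,.15,.15],x_scale=[.01,.01,.1,.1,.1])
    return f.x,f.fun
E
python3 - <<'E'
from ringfit import *
c=np.load('t14.npy',allow_pickle=True).item(); x0,y0,k=280,225,14
px=[(253,266),(525,325),(243,468),(440,517)]
for z in (.110,.114):
    W=[ray(c,(u+.5)/k-.5+x0,(v+.5)/k-.5+y0,z)[:2] for u,v in px]
    q,r=fit(W,['L1','R1','L2','R2']); print(z,q.round(4),np.degrees(q[2]).round(2),r.round(2))
E
```

```text
0.11 [ 0.4669 -0.2172 -0.1097 -0.013   0.2596] -6.29 [-0.25  0.18 -1.06  0.38  0.19 -0.64  1.11  0.08]
0.114 [ 0.4667 -0.2164 -0.1091 -0.0164  0.258 ] -6.25 [-0.17  0.16 -0.97  0.35  0.12 -0.56  1.02  0.06]
```

```bash
cat >> ringfit.py <<'E'
def fits(W,names,yaw0=-.26):
    W=np.array(W); f=least_squares(lambda q:((model([q[0],q[1],q[2],q[3],q[3]],names)-W)*1000).ravel(),[*W.mean(0),yaw0,.15],x_scale=[.01,.01,.1,.1])
    return f.x,f.fun
E
python3 - <<'E'
from ringfit import *
c=np.load('t14.npy',allow_pickle=True).item(); x0,y0,k=280,225,14
px=[(253,266),(525,325),(243,468),(440,517)]
for z in (.108,.114):
    W=[ray(c,(u+.5)/k-.5+x0,(v+.5)/k-.5+y0,z)[:2] for u,v in px]
    q,r=fits(W,['L1','R1','L2','R2']); print(z,q.round(4),np.degrees(q[2]).round(2),r.round(2))
    pe=(258,150); print('eyeL obs approx',ray(c,(pe[0]+.5)/k-.5+x0,(pe[1]+.5)/k-.5+y0,z)[:2],'model',model([*q,q[3]],['L0','R0']))
s=np.load('s14.npy',allow_pickle=True).item()
E
```

```text
0.108 [ 0.4663 -0.2212 -0.2248  0.1237] -12.88 [ 0.    0.45 -1.23  0.75  0.5  -1.04  0.73 -0.17]
eyeL obs approx [ 0.50163637 -0.20402986] model [[ 0.4998043  -0.21164688]
 [ 0.49231318 -0.2444123 ]]
0.114 [ 0.466  -0.2201 -0.2249  0.1199] -12.88 [ 0.12  0.43 -1.11  0.71  0.4  -0.93  0.59 -0.21]
eyeL obs approx [ 0.5010626  -0.20307161] model [[ 0.49944428 -0.21078709]
 [ 0.49204816 -0.24312391]]
```

Run:
```python
from ringfit import *
s=np.load('s14.npy',allow_pickle=True).item()
x0,y0,k=185,195,14
im=cv2.resize(s['img'][y0:y0+40,x0:x0+40],None,fx=k,fy=k,interpolation=cv2.INTER_CUBIC); im=cv2.convertScaleAbs(im,alpha=1.8)
for g in range(0,560,50): cv2.putText(im,str(g),(g,8),0,.3,(0,0,0)); cv2.putText(im,str(g),(0,g),0,.3,(0,0,0))
cv2.imwrite('pics/r14s.png',im)
```

```text
(no output)
```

View pics/r14s.png

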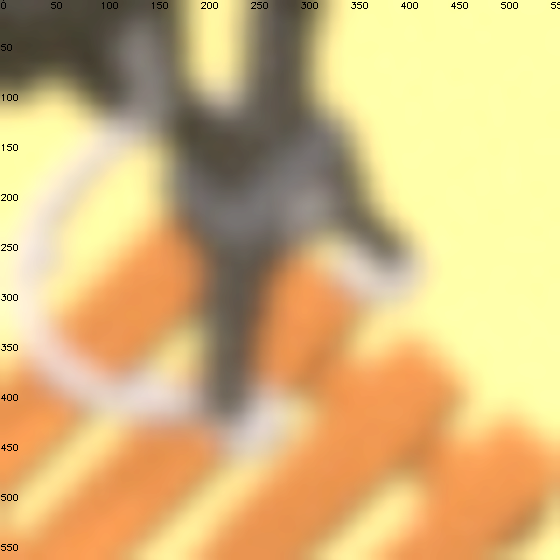

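Run:
```python
from ringfit import *
s=np.load('s14.npy',allow_pickle=True).item(); x0,y0,k=185,195,14
for z in (.112,.116,.12):
    a,b=[ray(s,(u+.5)/k-.5+x0,(v+.5)/k-.5+y0,z) for u,v in ((395,255),(228,412))]
    d=a-b; print(z,a.round(4),b.round(4),np.linalg.norm(d),np.degrees(np.arctan2(d[1],d[0])),(a+b)[:2]/2)
st()
```

```text
0.112 [ 0.4967 -0.2017  0.112 ] [ 0.4854 -0.2435  0.112 ] 0.04325991511965123 74.74939168988271 [ 0.49104991 -0.22261226]
0.116 [ 0.4981 -0.2034  0.116 ] [ 0.4868 -0.2449  0.116 ] 0.04309297662256784 74.74939168988269 [ 0.49243192 -0.22415153]
0.12 [ 0.4995 -0.205   0.12  ] [ 0.4882 -0.2464  0.12  ] 0.04292603812548445 74.74939168988273 [ 0.49381392 -0.2256908 ]
t 14.0 pos [ 0.4972 -0.2318  0.2576] x [-0.003  0.01  -1.   ] zyaw -104.87 w 0.4181 F [-0.6  0.3 -2.9] T [-0.03 -0.04  0.01] q [ 0.8   0.2  -0.5   1.61  0.09  1.36 -1.54]
```

Run:
```python
from ringfit import *
c=np.load('t14.npy',allow_pickle=True).item(); x0,y0,k=280,225,14
px=[(253,266),(525,325),(243,468),(440,517)]
for z in (.110,.114):
  W=np.array([ray(c,(u+.5)/k-.5+x0,(v+.5)/k-.5+y0,z)[:2] for u,v in px])
  for th in (.12,.15,.17):
    m=model([0,0,np.radians(-15.1),th,th],['L1','R1','L2','R2']); d=W-m; print(z,th,d.mean(0).round(4),((d-d.mean(0))*1000).round(1).tolist())
```

```text
0.11 0.12 [ 0.4662 -0.221 ] [[-0.7, 0.4], [2.1, -0.5], [-1.2, 0.6], [-0.2, -0.6]]
0.11 0.15 [ 0.4666 -0.2211] [[-0.9, -0.8], [2.5, 0.7], [-1.4, 0.3], [-0.3, -0.2]]
0.11 0.17 [ 0.4668 -0.2212] [[-1.1, -1.5], [2.8, 1.4], [-1.5, 0.2], [-0.3, -0.0]]
0.114 0.12 [ 0.466  -0.2203] [[-0.8, 0.3], [2.1, -0.3], [-1.1, 0.5], [-0.2, -0.5]]
0.114 0.15 [ 0.4664 -0.2204] [[-1.0, -0.8], [2.5, 0.8], [-1.3, 0.2], [-0.2, -0.2]]
0.114 0.17 [ 0.4666 -0.2204] [[-1.1, -1.6], [2.8, 1.5], [-1.4, 0.1], [-0.2, 0.0]]
```

{"method": "play_rows", "body": {"increments": "-0.001 -0.0023 -0.0118 0;-0.001 -0.0035 -0.0177 0;-0.001 -0.0046 -0.0236 0;-0.001 -0.0046 -0.0236 0;-0.001 -0.0046 -0.0236 0;-0.001 -0.0046 -0.0236 0;-0.001 -0.0046 -0.0236 0;-0.001 -0.0046 -0.0236 0;-0.001 -0.0046 -0.0236 0;-0.001 -0.0046 -0.0236 0;-0.001 -0.0046 -0.0236 0;-0.001 -0.0046 -0.0236 0;-0.001 -0.0046 -0.0236 0;-0.001 -0.0046 -0.0236 0;-0.001 -0.0046 -0.0236 0;0 -0.0046 -0.0236 0;0 -0.0046 -0.0236 0;0 -0.0046 -0.0236 0;0 -0.0027 -0.0137 0;0 -0.0014 -0.0069 0"}}

```text
clock: 16.0
position: [0.5089, 0.2519, 0.2771]
ee_rot: [0.556, 0.443, -0.555, 0.433]
ft_force: [-0.5, 0.8, -3.0]
grip_width: 0.417
```

{"method": "play_rows", "body": {"increments": "0 0 0 0;0 0 0 0"}}

```text
clock: 16.2
position: [0.5072, 0.2539, 0.277]
ee_rot: [0.555, 0.444, -0.554, 0.433]
ft_force: [0.2, 0.1, -2.1]
grip_width: 0.416
```

Run:
```python
from ov import *
P,M,o=st()
print(to([.5264,.2047,.255]))
c=cam('scene');np.save('s15.npy',c,allow_pickle=True)
view(c,240,60,75,75,8,[],'pics/o15.png',1.6,0)
c=cam('top');np.save('t15.npy',c,allow_pickle=True)
view(c,75,195,75,75,8,[],'pics/o15t.png',1.6,0)
```

```text
t 16.2 pos [0.5072 0.2539 0.277 ] x [-0.009  0.012 -1.   ] zyaw -103.32 w 0.4157 F [ 0.2  0.1 -2.1] T [-0.06 -0.02  0.03] q [ 0.16  0.29 -0.84  1.52  0.2   1.42 -2.49]
[0.02129188 0.03022558 0.04364975]
```

View pics/o15.png

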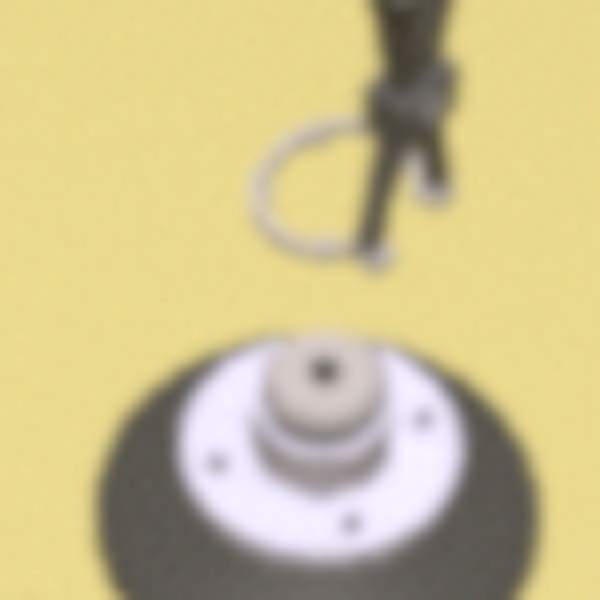

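View pics/o15t.png

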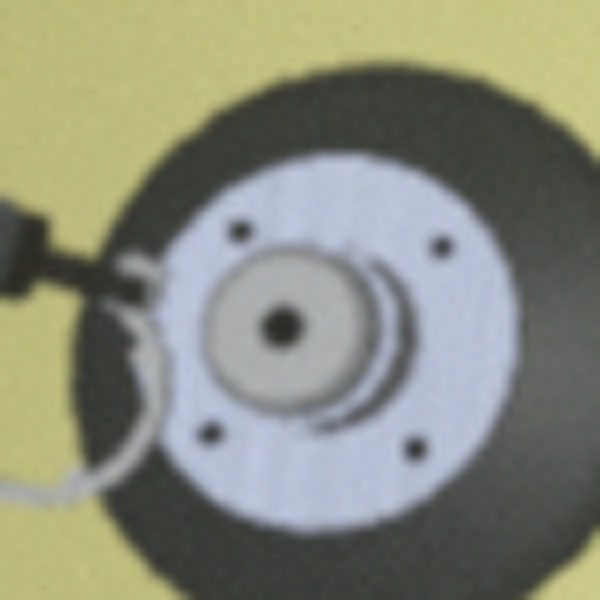

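{"method": "play_rows", "body": {"increments": "0 0.0025 0.0027 0;0 0.0047 0.0051 0;0 0.0047 0.0051 0;0 0.0047 0.0051 0;0 0.0047 0.0051 0;0 0.0047 0.0051 0;0 0.0025 0.0027 -0.02;0 0 0 -0.04;0 0 0 -0.045;0 0 0 -0.045;0 0 0 -0.045;0 0 0 -0.045;0 0 0 -0.045;0 0 0 -0.035;0 0 0 -0.015;0 0 0 0;0 0 0 0;0 0 0 0"}}

```text
clock: 18.1
position: [0.5322, 0.2079, 0.2762]
ee_rot: [0.471, 0.533, -0.469, 0.523]
ft_force: [0.3, 0.2, -2.7]
grip_width: 0.416
```

Run:
```python
from ov import *
P,M,o=st()
print(to([.5285,.2164,.255]))
c=cam('scene');np.save('s16.npy',c,allow_pickle=True)
view(c,240,60,75,75,8,[],'pics/o16.png',1.6,0)
c=cam('top');np.save('t16.npy',c,allow_pickle=True)
view(c,75,195,75,75,8,[],'pics/o16t.png',1.6,0)
```

```text
t 18.1 pos [0.5322 0.2079 0.2762] x [-0.008  0.011 -1.   ] zyaw -83.33 w 0.4164 F [ 0.3  0.2 -2.7] T [-0.04 -0.03  0.08] q [ 0.26  0.31 -0.86  1.51  0.22  1.43 -2.07]
[ 0.02136335 -0.00252219 -0.00859501]
```

View pics/o16.png

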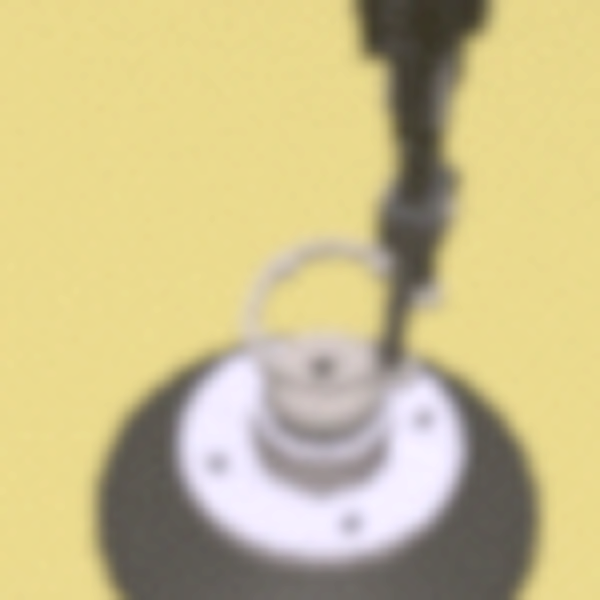

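View pics/o16t.png

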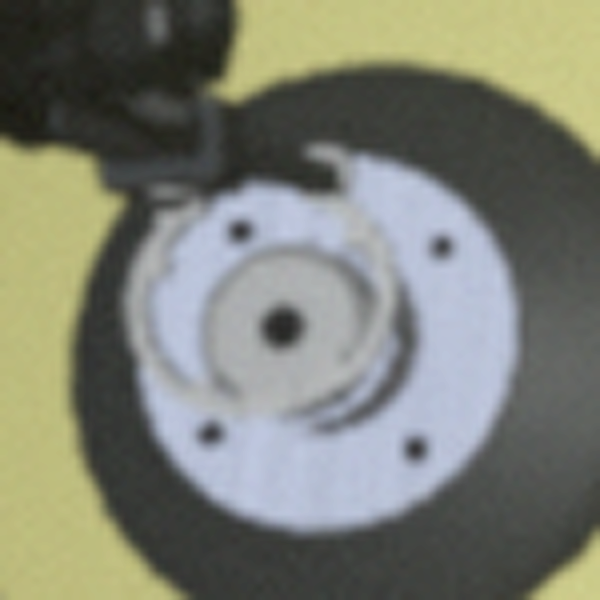

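{"method": "play_rows", "body": {"increments": "0.003 -0.0005 -0.0015 0;0.006 -0.001 -0.0035 0;0.007 -0.001 -0.0035 0;0.007 0 0 0;0.005 0 0 0;0.002 0 0 0;0 0 0 0;0 0 0 0"}}

```text
clock: 19.0
position: [0.5275, 0.2172, 0.2428]
ee_rot: [0.47, 0.533, -0.469, 0.523]
ft_force: [-0.4, 0.3, -2.2]
grip_width: 0.416
```

Run:
```python
from ov import *
P,M,o=st()
c=cam('scene');np.save('s17.npy',c,allow_pickle=True)
view(c,255,80,50,50,12,[],'pics/o17.png',1.6,0)
c=cam('top');np.save('t17.npy',c,allow_pickle=True)
view(c,80,205,50,50,12,[],'pics/o17t.png',1.6,0)
```

```text
t 19.0 pos [0.5275 0.2172 0.2428] x [-0.01  0.01 -1.  ] zyaw -83.31 w 0.416 F [-0.4  0.3 -2.2] T [-0.06 -0.03  0.05] q [ 0.24  0.33 -0.86  1.56  0.24  1.37 -2.1 ]
```

View pics/o17.png

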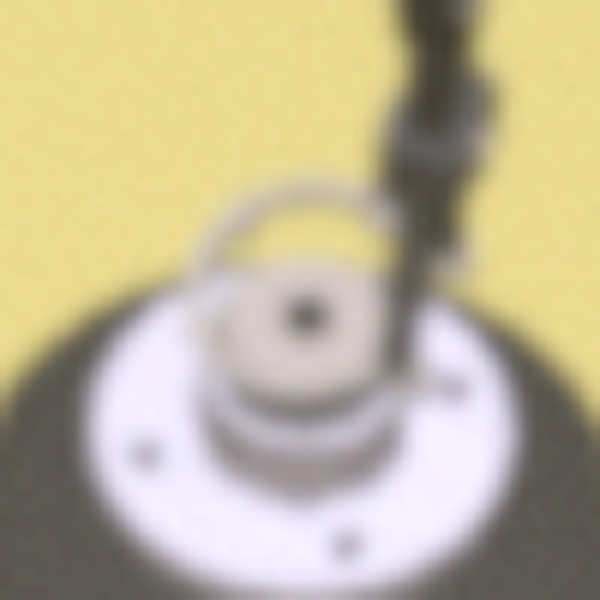

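View pics/o17t.png

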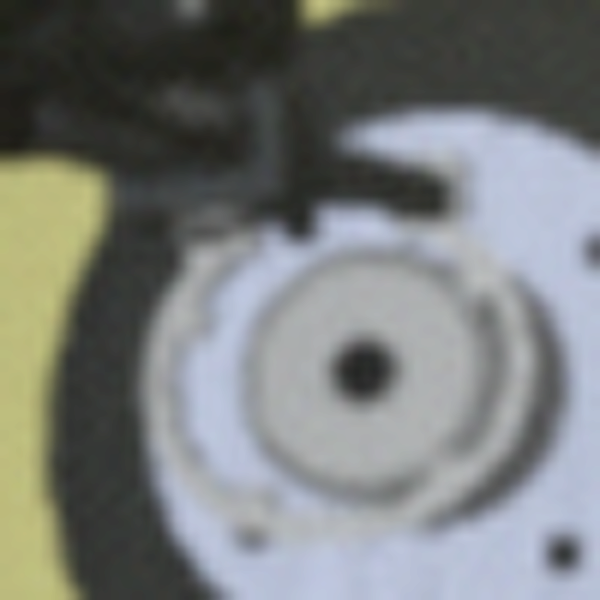

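```bash
cat >> ringfit.py <<'E'
def overlay(c,x0,y0,w,h,k,q,z,name,alpha=1.6):
    im=cv2.resize(c['img'][y0:y0+h,x0:x0+w],None,fx=k,fy=k,interpolation=cv2.INTER_CUBIC); im=cv2.convertScaleAbs(im,alpha=alpha)
    x,y,yaw,tl,tr=q
    for rad,col in ((25.5,(0,0,255)),(30.5,(0,0,255)),(22,(0,180,0))):
      for sgn,t in ((1,tl),(-1,tr)):
        pts=[]
        for a in range(22,166,4) if rad>22 else (50,140):
            p=np.array([rad*np.cos(np.radians(a)),sgn*rad*np.sin(np.radians(a))]); pv=np.array([-28,sgn*5.]); th=sgn*t
            R=np.array([[np.cos(th),-np.sin(th)],[np.sin(th),np.cos(th)]]); p=(pv+R@(p-pv))/1000
            R=np.array([[np.cos(yaw),-np.sin(yaw)],[np.sin(yaw),np.cos(yaw)]]); p=np.array([x,y])+R@p
            u,v=proj(c,[*p,z]); pts.append([(u-x0+.5)*k-.5,(v-y0+.5)*k-.5])
        pts=np.array(pts,int)
        if rad>22: cv2.polylines(im,[pts],False,col,1)
        else:
            for p in pts: cv2.circle(im,tuple(int(i) for i in p),3,col,1)
    cv2.imwrite(name,im)
E
python3 - <<'E'
from ringfit import *
yaw=np.radians(6.4)
t=np.load('t17.npy',allow_pickle=True).item(); s=np.load('s17.npy',allow_pickle=True).item()
overlay(t,80,205,50,50,12,[.4956,.2165,yaw,.165,.165],.0985,'pics/v17t.png')
overlay(s,255,80,50,50,12,[.4918,.2184,yaw,.165,.165],.0985,'pics/v17.png')
E
```

```text
(no output)
```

View pics/v17t.png

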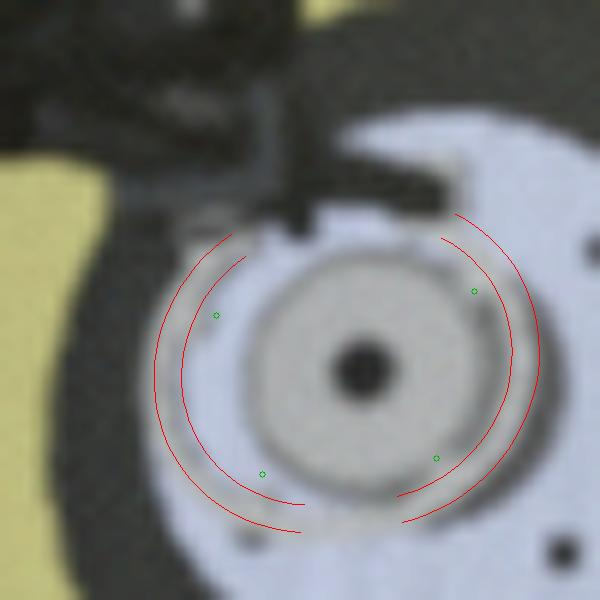

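View pics/v17.png

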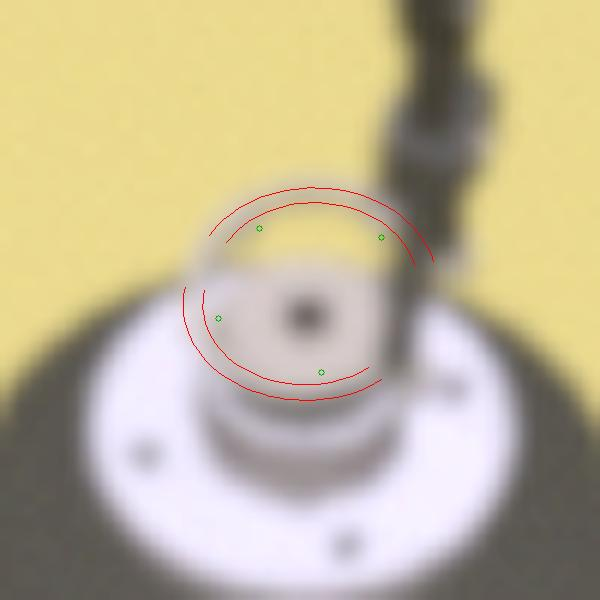

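Run:
```python
from ringfit import *
yaw=np.radians(6.4)
t=np.load('t17.npy',allow_pickle=True).item(); s=np.load('s17.npy',allow_pickle=True).item()
overlay(t,80,205,50,50,12,[.4956,.2165,yaw,.175,.175],.1025,'pics/v17t.png',1.3)
overlay(s,255,80,50,50,12,[.4918,.2184,yaw,.175,.175],.1025,'pics/v17.png',1.2)
```

```text
(no output)
```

View pics/v17t.png

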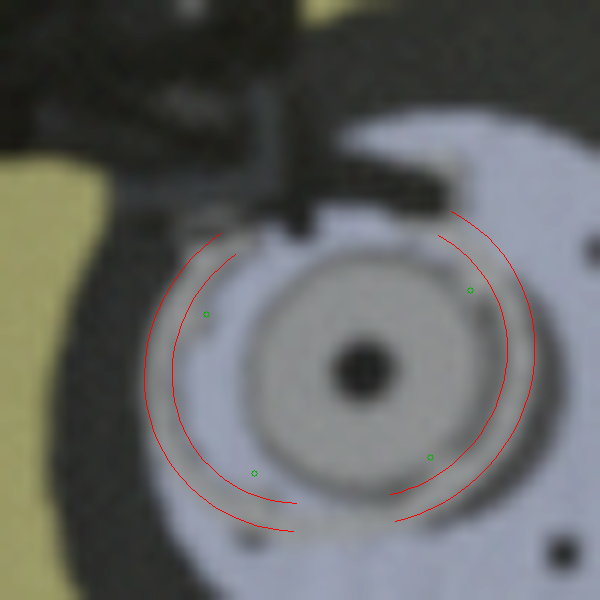

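View pics/v17.png

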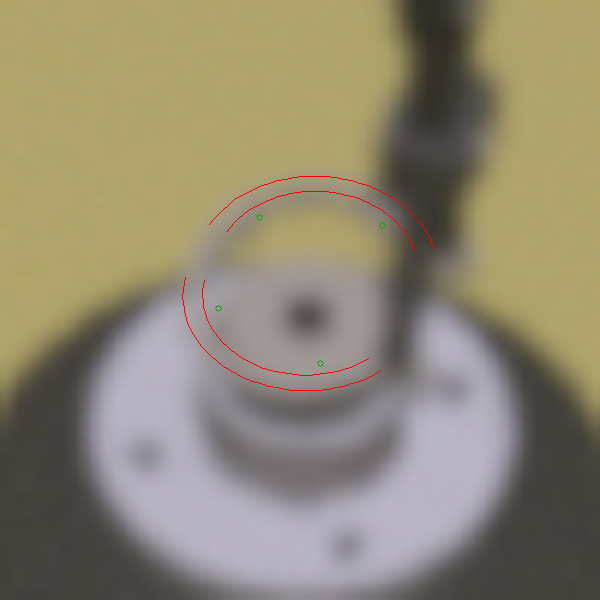

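{"method": "play_rows", "body": {"increments": "0.003 0.0008 0 0;0.003 0 0 0;0.0015 0 0 0;0 0 0 0;0 0 0 0"}}

```text
clock: 19.6
position: [0.5287, 0.2174, 0.2352]
ee_rot: [0.471, 0.533, -0.469, 0.523]
ft_force: [-0.7, 0.7, -2.7]
grip_width: 0.419
```

Run:
```python
from ringfit import *
P,M,o=st()
s=cam('scene');np.save('s18.npy',s,allow_pickle=True)
t=cam('top');np.save('t18.npy',t,allow_pickle=True)
z=P[2]-.1428+.0018; print(z)
yaw=np.radians(6.4)
overlay(t,80,205,50,50,12,[.4956,.2165,yaw,.17,.17],z,'pics/v18t.png',1.3)
overlay(s,255,80,50,50,12,[.4918,.2184,yaw,.17,.17],z,'pics/v18.png',1.2)
```

```text
t 19.6 pos [0.5287 0.2174 0.2352] x [-0.009  0.011 -1.   ] zyaw -83.34 w 0.4193 F [-0.7  0.7 -2.7] T [-0.03 -0.04  0.01] q [ 0.24  0.33 -0.86  1.57  0.24  1.35 -2.1 ]
0.094182099079855
```

View pics/v18t.png

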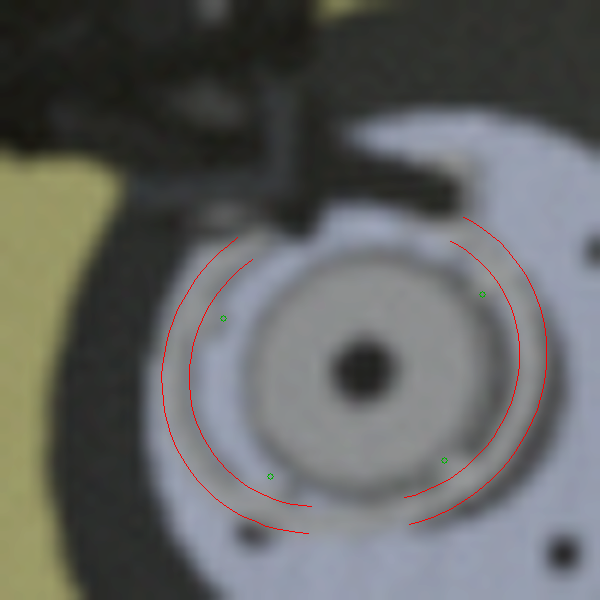

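View pics/v18.png

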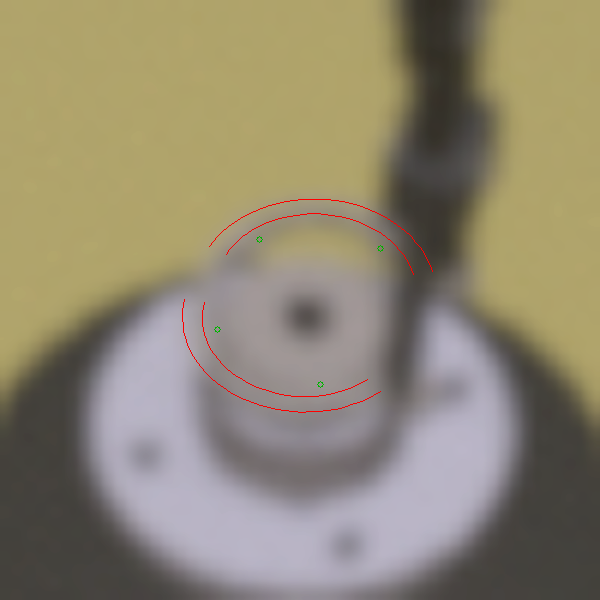

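{"method": "play_rows", "body": {"increments": "0.0015 -0.0004 0 0;0.0015 0 0 0;0.001 0 0 0;0 0 0 0"}}

```text
clock: 20.1
position: [0.5283, 0.2174, 0.231]
ee_rot: [0.471, 0.533, -0.469, 0.523]
ft_force: [0.2, -0.3, -2.1]
grip_width: 0.413
```

Run:
```python
from ringfit import *
P,M,o=st()
s=cam('scene');np.save('s19.npy',s,allow_pickle=True)
t=cam('top');np.save('t19.npy',t,allow_pickle=True)
z=P[2]-.1428+.0018; print(z)
yaw=np.radians(6.4)
overlay(t,80,205,50,50,12,[.4956,.2165,yaw,.17,.17],z,'pics/v19t.png',1.3)
overlay(s,255,80,50,50,12,[.4924,.2184,yaw,.17,.17],z,'pics/v19.png',1.2)
```

```text
t 20.1 pos [0.5283 0.2174 0.231 ] x [-0.009  0.011 -1.   ] zyaw -83.34 w 0.4128 F [ 0.2 -0.3 -2.1] T [-0.04 -0.02 -0.04] q [ 0.24  0.34 -0.86  1.58  0.25  1.35 -2.1 ]
0.09000533555223209
```

View pics/v19t.png

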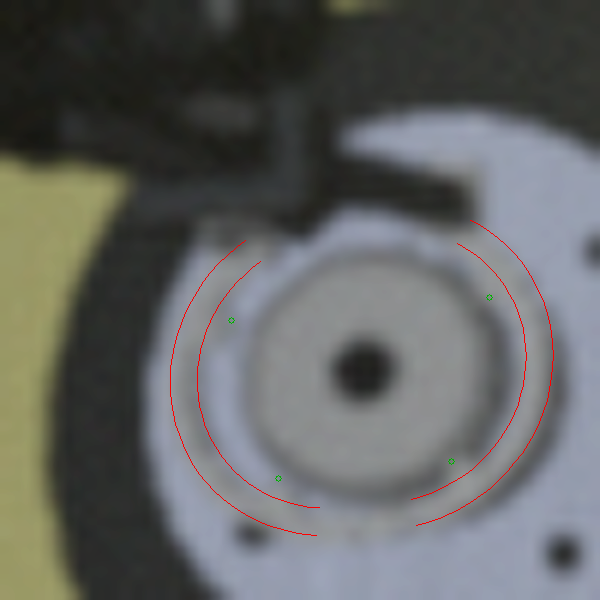

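View pics/v19.png

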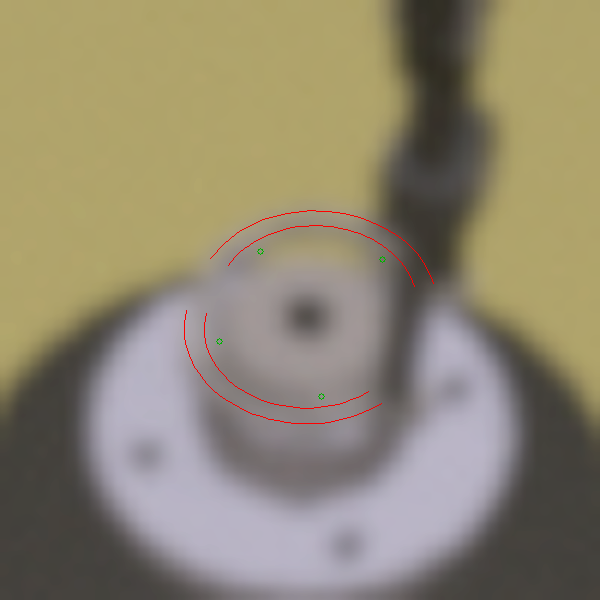

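{"method": "play_rows", "body": {"increments": "0.0015 0 0 0;0.0015 0 0 0;0 0 0 0"}}

```text
clock: 20.5
position: [0.5283, 0.2174, 0.228]
ee_rot: [0.471, 0.533, -0.469, 0.523]
ft_force: [0.9, 0.4, -2.6]
grip_width: 0.412
```

Run:
```python
from ringfit import *
P,M,o=st()
```

```text
t 20.5 pos [0.5283 0.2174 0.228 ] x [-0.008  0.011 -1.   ] zyaw -83.34 w 0.4118 F [ 0.9  0.4 -2.6] T [-0.02 -0.07  0.03] q [ 0.24  0.34 -0.86  1.58  0.25  1.34 -2.1 ]
```

{"method": "play_rows", "body": {"increments": "0.001 0 0 0;0.001 0 0 0;0.001 0 0 0;0 0 0 0"}}

```text
clock: 20.9
position: [0.5283, 0.2175, 0.2247]
ee_rot: [0.471, 0.533, -0.469, 0.523]
ft_force: [0.2, -0.5, -2.4]
grip_width: 0.412
```

Run:
```python
from ringfit import *
P,M,o=st()
s=cam('scene');np.save('s20.npy',s,allow_pickle=True)
t=cam('top');np.save('t20.npy',t,allow_pickle=True)
z=P[2]-.1428+.0018; print(z)
yaw=np.radians(6.4)
overlay(t,80,205,50,50,12,[.4956,.2165,yaw,.17,.17],z,'pics/v20t.png',1.3)
overlay(s,255,80,50,50,12,[.4924,.2184,yaw,.17,.17],z,'pics/v20.png',1.2)
```

```text
t 20.9 pos [0.5283 0.2175 0.2247] x [-0.008  0.011 -1.   ] zyaw -83.33 w 0.4115 F [ 0.2 -0.5 -2.4] T [-0.06  0.04  0.01] q [ 0.24  0.34 -0.86  1.59  0.25  1.33 -2.11]
0.08365881705464956
```

View pics/v20t.png

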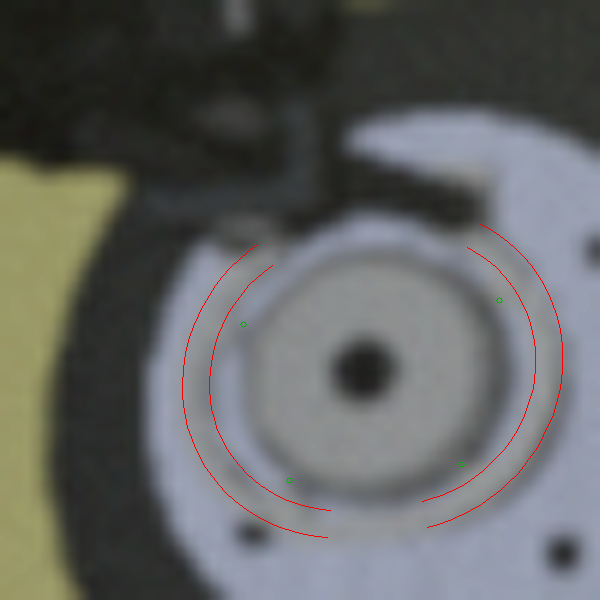

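View pics/v20.png

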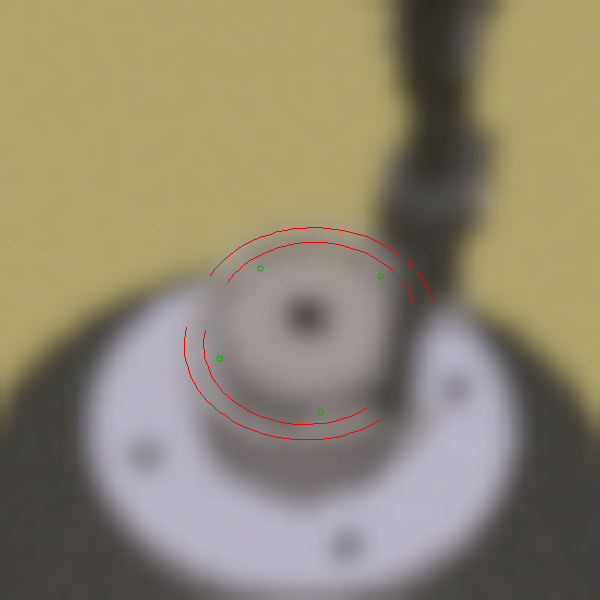

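{"method": "play_rows", "body": {"increments": "0.001 0 -0.0002 0;0.001 0 0 0;0.001 0 0 0;0.001 0 0 0;0 0 0 0"}}

```text
clock: 21.5
position: [0.5283, 0.2178, 0.2205]
ee_rot: [0.471, 0.533, -0.469, 0.524]
ft_force: [-0.9, 0.5, -1.1]
grip_width: 0.412
```

Run:
```python
from ringfit import *
P,M,o=st()
```

```text
t 21.5 pos [0.5283 0.2178 0.2205] x [-0.008  0.011 -1.   ] zyaw -83.33 w 0.4122 F [-0.9  0.5 -1.1] T [-0.02 -0.07  0.02] q [ 0.24  0.34 -0.86  1.6   0.25  1.33 -2.11]
```

{"method": "play_rows", "body": {"increments": "0.001 0 0 0;0.001 0 0 0;0 0 0 0;0 0 0 0"}}

```text
clock: 21.9
position: [0.5284, 0.2179, 0.2184]
ee_rot: [0.471, 0.533, -0.469, 0.524]
ft_force: [0.8, 0.6, -1.1]
grip_width: 0.418
```

Run:
```python
from ringfit import *
P,M,o=st()
```

```text
t 21.9 pos [0.5284 0.2179 0.2184] x [-0.008  0.011 -1.   ] zyaw -83.34 w 0.4177 F [ 0.8  0.6 -1.1] T [-0.02 -0.04 -0.  ] q [ 0.24  0.34 -0.86  1.6   0.25  1.32 -2.11]
```

{"method": "play_rows", "body": {"increments": "0.001 0 0 0;0.0005 0 0 0;0 0 0 0;0 0 0 0"}}

```text
clock: 22.3
position: [0.5286, 0.2181, 0.2172]
ee_rot: [0.471, 0.533, -0.469, 0.524]
ft_force: [-1.0, -0.3, -1.5]
grip_width: 0.42
```

Run:
```python
from ringfit import *
P,M,o=st()
s=cam('scene');np.save('s21.npy',s,allow_pickle=True)
t=cam('top');np.save('t21.npy',t,allow_pickle=True)
st()
z=P[2]-.1428+.0018; print(z)
yaw=np.radians(6.4)
overlay(t,80,205,50,50,12,[.4956,.2165,yaw,.17,.17],z,'pics/v21t.png',1.3)
overlay(s,255,80,50,50,12,[.4924,.2184,yaw,.17,.17],z,'pics/v21.png',1.2)
```

```text
t 22.3 pos [0.5286 0.2181 0.2172] x [-0.007  0.011 -1.   ] zyaw -83.34 w 0.4196 F [-1.  -0.3 -1.5] T [-0.03 -0.02  0.02] q [ 0.24  0.35 -0.86  1.6   0.25  1.32 -2.11]
t 22.4 pos [0.5286 0.218  0.2172] x [-0.007  0.011 -1.   ] zyaw -83.34 w 0.4146 F [-0.8 -0.5 -0.3] T [-0.06 -0.07 -0.02] q [ 0.24  0.35 -0.86  1.6   0.25  1.32 -2.11]
0.07620219554370206
```

View pics/v21t.png

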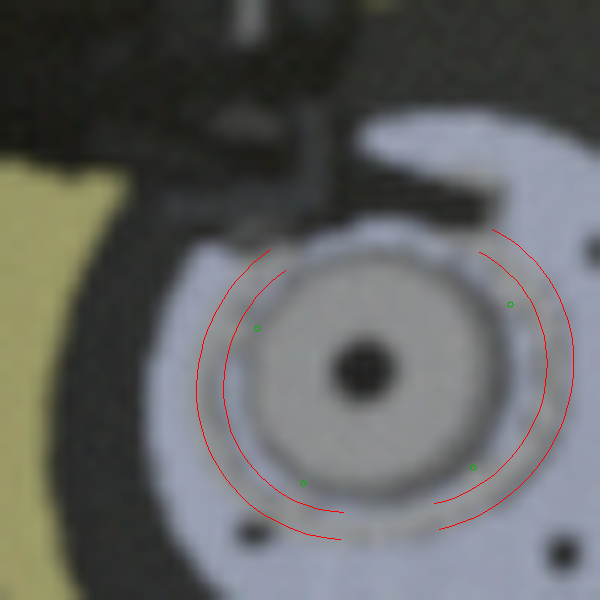

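View pics/v21.png

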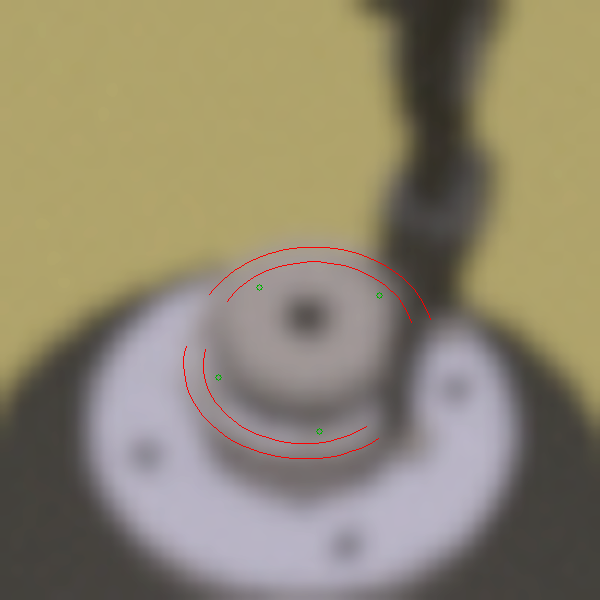

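{"method": "play_rows", "body": {"increments": "0.001 0 0 0;0.001 0 0 0;0 0 0 0;0 0 0 0"}}

```text
clock: 22.8
position: [0.5294, 0.2184, 0.2163]
ee_rot: [0.472, 0.532, -0.468, 0.524]
ft_force: [-0.2, 0.2, 0.6]
grip_width: 0.413
```

Run:
```python
from ringfit import *
P,M,o=st()
```

```text
t 22.8 pos [0.5294 0.2184 0.2163] x [-0.005  0.012 -1.   ] zyaw -83.34 w 0.4126 F [-0.2  0.2  0.6] T [-0.18  0.02 -0.05] q [ 0.24  0.35 -0.86  1.6   0.26  1.31 -2.11]
```

{"method": "play_rows", "body": {"increments": "0.0005 0 0 0;0.0005 0 0 0;0 0 0 0;0 0 0 0", "hand": 0}}

```text
clock: 23.2
position: [0.5295, 0.2184, 0.2154]
ee_rot: [0.472, 0.532, -0.468, 0.524]
ft_force: [0.1, -0.5, 1.8]
grip_width: 0.501
```

Run:
```python
from ringfit import *
P,M,o=st()
```

```text
t 23.2 pos [0.5295 0.2184 0.2154] x [-0.004  0.012 -1.   ] zyaw -83.35 w 0.5008 F [ 0.1 -0.5  1.8] T [-0.18 -0.01 -0.04] q [ 0.24  0.35 -0.86  1.6   0.26  1.31 -2.11]
```

{"method": "play_rows", "body": {"increments": "0.0005 0 0 0;0.0005 0 0 0;0.0003 0 0 0;0 0 0 0", "hand": -0.2}}

```text
clock: 23.6
position: [0.5293, 0.2184, 0.2136]
ee_rot: [0.472, 0.532, -0.468, 0.524]
ft_force: [1.3, -0.9, 0.5]
grip_width: 0.598
```

Run:
```python
from ringfit import *
P,M,o=st()
s=cam('scene');np.save('s22.npy',s,allow_pickle=True)
t=cam('top');np.save('t22.npy',t,allow_pickle=True)
z=.0738
yaw=np.radians(6.4)
overlay(t,80,205,50,50,12,[.4956,.2165,yaw,.07,.07],z,'pics/v22t.png',1.3)
overlay(s,255,80,50,50,12,[.4924,.2184,yaw,.07,.07],z,'pics/v22.png',1.2)
```

```text
t 23.6 pos [0.5293 0.2184 0.2136] x [-0.005  0.012 -1.   ] zyaw -83.34 w 0.5977 F [ 1.3 -0.9  0.5] T [-0.12 -0.03 -0.01] q [ 0.24  0.35 -0.86  1.6   0.26  1.31 -2.11]
```

View pics/v22t.png

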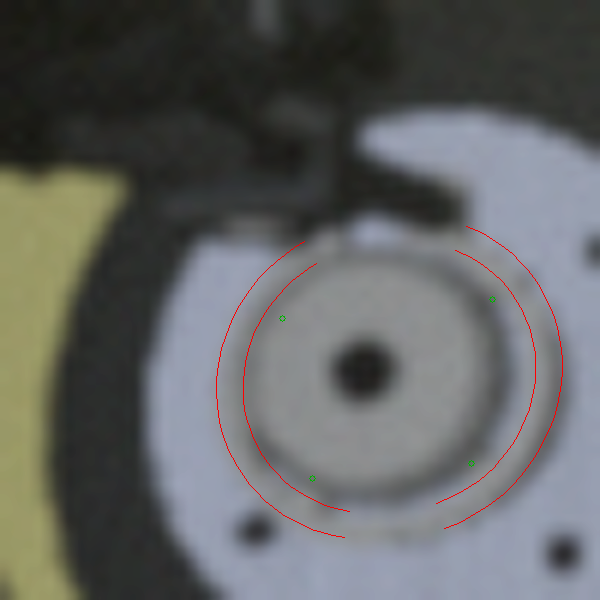

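View pics/v22.png

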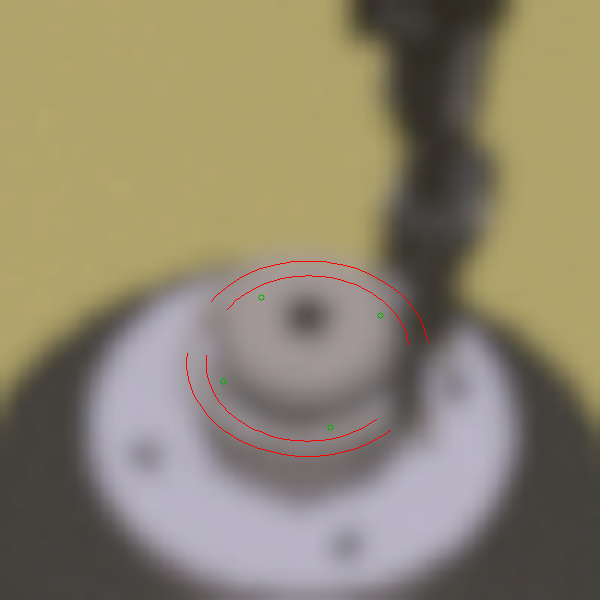

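{"method": "play_rows", "body": {"increments": "0.0006 0 0 0;0.0006 0 0 0;0.0003 0 0 0;0 0 0 0", "hand": -0.36}}

```text
clock: 24.1
position: [0.5292, 0.2184, 0.2117]
ee_rot: [0.472, 0.532, -0.468, 0.524]
ft_force: [0.6, -0.4, 0.6]
grip_width: 0.682
```

Run:
```python
from ringfit import *
P,M,o=st()
```

```text
t 24.1 pos [0.5292 0.2184 0.2117] x [-0.005  0.012 -1.   ] zyaw -83.34 w 0.6816 F [ 0.6 -0.4  0.6] T [-0.05 -0.12  0.06] q [ 0.24  0.35 -0.86  1.61  0.26  1.31 -2.11]
```

{"method": "play_rows", "body": {"increments": "0.0005 0 0 0;0.0004 0 0 0;0 0 0 0;0 0 0 0", "hand": -0.48}}

```text
clock: 24.5
position: [0.5286, 0.2182, 0.2099]
ee_rot: [0.471, 0.533, -0.469, 0.524]
ft_force: [0.1, -0.2, -1.1]
grip_width: 0.739
```

Run:
```python
from ringfit import *
P,M,o=st()
s=cam('scene');np.save('s23.npy',s,allow_pickle=True)
t=cam('top');np.save('t23.npy',t,allow_pickle=True)
z=.0738
yaw=np.radians(6.4)
overlay(t,80,205,50,50,12,[.4956,.2165,yaw,.0,.0],z,'pics/v23t.png',1.3)
overlay(s,255,80,50,50,12,[.4924,.2184,yaw,.0,.0],z,'pics/v23.png',1.2)
```

```text
t 24.5 pos [0.5286 0.2182 0.2099] x [-0.007  0.011 -1.   ] zyaw -83.34 w 0.7393 F [ 0.1 -0.2 -1.1] T [-0.02 -0.03  0.02] q [ 0.24  0.35 -0.86  1.61  0.26  1.3  -2.11]
```

View pics/v23t.png

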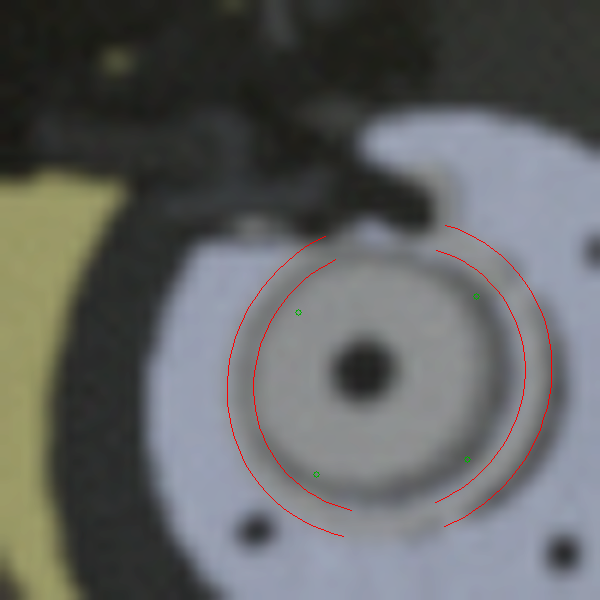

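View pics/v23.png

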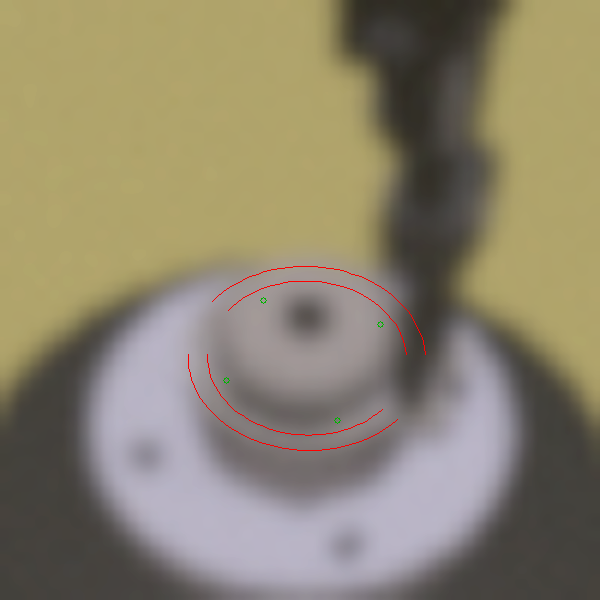

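{"method": "play_rows", "body": {"increments": "0 0 0 0;-0.002 0 0 0;-0.003 0 0 0;-0.004 0 0 0;-0.005 0 0 0;-0.005 0 0 0;-0.005 0 0 0;0 0 0 0;0 0 0 0", "hand": -0.5}}

```text
clock: 25.5
position: [0.5288, 0.2179, 0.2365]
ee_rot: [0.472, 0.533, -0.469, 0.524]
ft_force: [-0.1, 0.2, -1.3]
grip_width: 0.754
```

Run:
```python
from ringfit import *
P,M,o=st()
s=cam('scene');np.save('s24.npy',s,allow_pickle=True)
t=cam('top');np.save('t24.npy',t,allow_pickle=True)
z=.0738
yaw=np.radians(6.4)
overlay(t,80,205,50,50,12,[.4956,.2165,yaw,.0,.0],z,'pics/v24t.png',1.3)
overlay(s,255,80,50,50,12,[.4924,.2184,yaw,.0,.0],z,'pics/v24.png',1.2)
```

```text
t 25.5 pos [0.5288 0.2179 0.2365] x [-0.007  0.011 -1.   ] zyaw -83.34 w 0.7539 F [-0.1  0.2 -1.3] T [ 0.02 -0.05  0.04] q [ 0.24  0.33 -0.86  1.57  0.24  1.35 -2.1 ]
```

View pics/v24t.png

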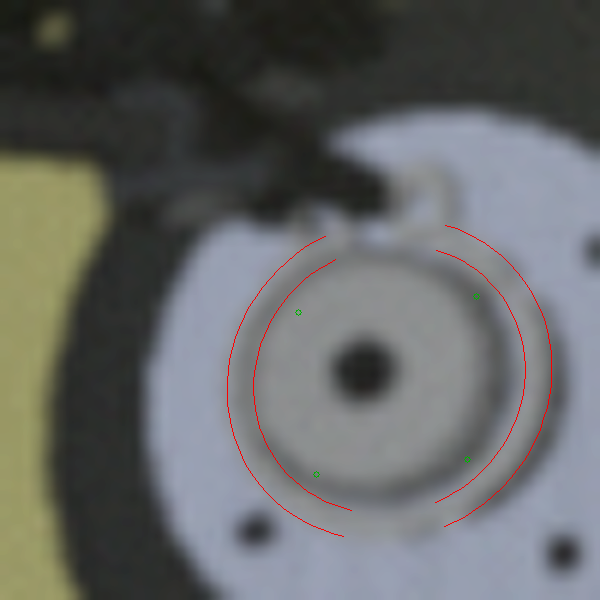

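View pics/v24.png

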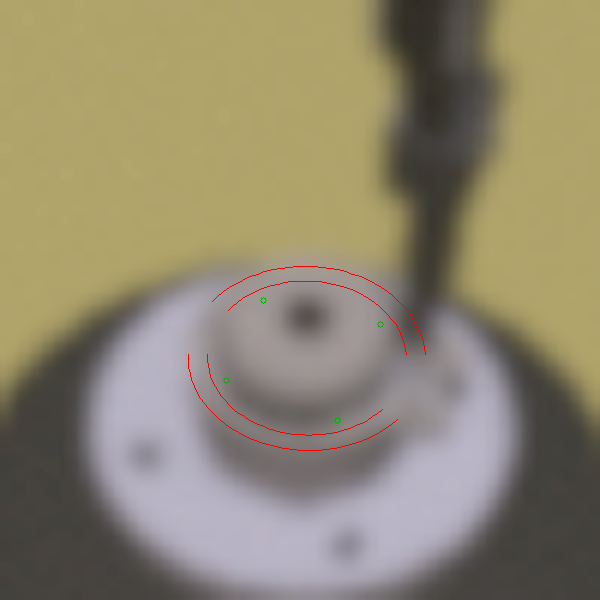

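{"method": "play_rows", "body": {"increments": "-0.005 0 0 0;-0.01 0 0 0;-0.01 0 0 0;-0.01 0 0 0;-0.006 -0.003 0.009 0;0 -0.006 0.018 0;0 -0.006 0.018 0;0 -0.006 0.018 0;0 -0.006 0.018 -0.02;0 -0.006 0.018 -0.02;0 -0.006 0.018 -0.02;0 -0.006 0.018 -0.02;0 -0.006 0.018 -0.02;0 -0.004 0.012 -0.01;0 -0.002 0.006 0;0 0 0 0;0 0 0 0;0 0 0 0"}}

```text
clock: 27.4
position: [0.4954, 0.0288, 0.2852]
ee_rot: [0.442, 0.556, -0.437, 0.551]
ft_force: [-0.0, -0.0, -2.8]
grip_width: 0.752
```

Run:
```python
from ringfit import *
P,M,o=st()
print(yawdiff(-76.8),to([.489,.0193,.25]))
s=cam('scene');np.save('s25.npy',s,allow_pickle=True)
view(s,215,60,75,110,5.4,[],'pics/o25.png',1.6,0)
t=cam('top');np.save('t25.npy',t,allow_pickle=True)
view(t,150,190,90,90,6.5,[],'pics/o25t.png',1.6,0)
```

```text
t 27.4 pos [0.4954 0.0288 0.2852] x [-0.001  0.01  -1.   ] zyaw -76.9 w 0.7518 F [-0.  -0.  -2.8] T [-0.01 -0.03  0.02] q [ 0.61  0.08 -0.79  1.69  0.05  1.4  -1.52]
-0.001810663191809413 [ 0.03515844 -0.00845534  0.00811051]
```

View pics/o25.png

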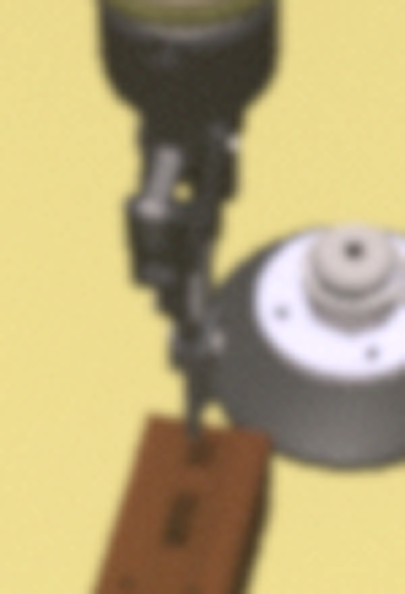

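View pics/o25t.png

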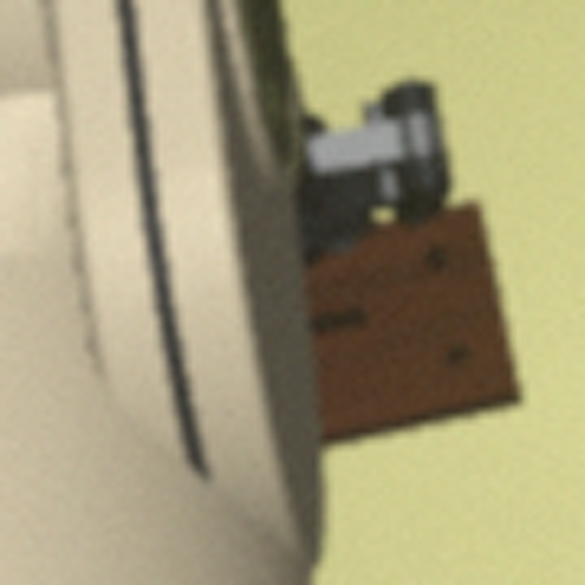

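{"method": "play_rows", "body": {"increments": "0.005 -0.002 0.002 0;0.01 -0.003 0.003 0;0.01 -0.002 0.002 0;0.01 -0.001 0.001 0;0.008 0 0 0;0.004 0 0 0;0 0 0 0;0 0 0 0"}}

```text
clock: 28.3
position: [0.488, 0.0201, 0.2324]
ee_rot: [0.441, 0.558, -0.437, 0.551]
ft_force: [1.1, -0.7, -2.1]
grip_width: 0.753
```

Run:
```python
from ringfit import *
P,M,o=st()
print(yawdiff(-76.8),to([.489,.0193,.25]))
s=cam('scene');np.save('s26.npy',s,allow_pickle=True)
R=Ro.from_euler('z',13.4,degrees=True).as_matrix()
S=np.array([.4832,.0205,0]); ps=P[2]-.134
m=[(S+R@np.array([x,y,.075]),(0,255,0)) for x in(-.007,.007) for y in (-.018,.018)]+[(S+R@np.array([0,y,ps]),(0,0,255)) for y in (-.009,.009)]
view(s,225,115,45,65,9,m,'pics/o26.png',1.8,0)
jaws(s,ps,x0=225,y0=115,w=45,h=65,thr=85,rows=(120,300,8)) if 0 else None
```

```text
t 28.3 pos [0.488  0.0201 0.2324] x [-0.004  0.011 -1.   ] zyaw -76.77 w 0.753 F [ 1.1 -0.7 -2.1] T [-0.03 -0.05 -0.05] q [ 0.62  0.09 -0.78  1.78  0.06  1.29 -1.51]
0.000590180410174183 [-0.01761385  0.00080492  0.00078323]
```

View pics/o26.png

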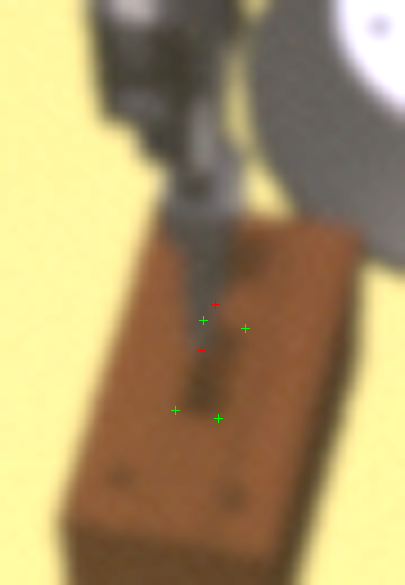

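{"method": "play_rows", "body": {"increments": "0.003 0.0005 0 0;0.005 0 0 0;0.005 0 0 0;0.005 0 0 0;0.005 0 0 0;0.003 0 0 0;0 0 0 0"}}

```text
clock: 29.05
position: [0.4889, 0.0206, 0.2046]
ee_rot: [0.441, 0.557, -0.437, 0.551]
ft_force: [-0.6, 0.1, -1.9]
grip_width: 0.748
```

Run:
```python
from ringfit import *
P,M,o=st()
print(yawdiff(-76.8),to([.489,.0193,.154]))
s=cam('scene');view(s,225,115,45,65,9,[],'pics/o27.png',1.8,0)
```

```text
t 29.05 pos [0.4889 0.0206 0.2046] x [-0.002  0.011 -1.   ] zyaw -76.76 w 0.748 F [-0.6  0.1 -1.9] T [-0.02  0.03 -0.01] q [ 0.61  0.12 -0.78  1.82  0.08  1.23 -1.53]
0.0006827893944263706 [ 0.05062946 -0.00017907  0.00189152]
```

View pics/o27.png

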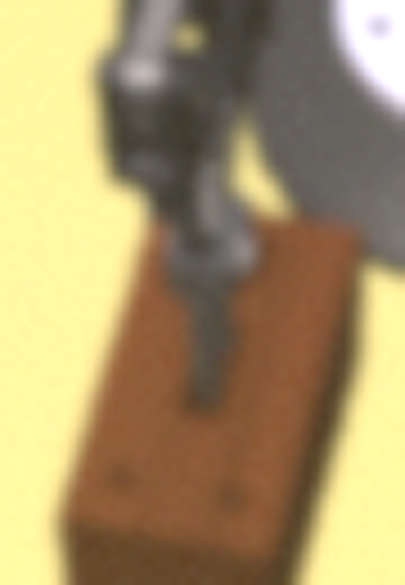

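In the slot, no force. Continue down with a small shift towards the slot centre.

{"method": "play_rows", "body": {"increments": "0.004 0 0.0008 0;0.006 0 0.0006 0;0.006 0 0 0;0.006 0 0 0;0.006 0 0 0;0.006 0 0 0;0.004 0 0 0;0.002 0 0 0;0 0 0 0"}}

```text
clock: 30.0
position: [0.4892, 0.0196, 0.1611]
ee_rot: [0.441, 0.557, -0.437, 0.551]
ft_force: [0.8, -1.1, -1.4]
grip_width: 0.748
```

Run:
```python
from ringfit import *
P,M,o=st()
print(yawdiff(-76.8),to([.489,.0193,.154]))
```

```text
t 30.0 pos [0.4892 0.0196 0.1611] x [-0.002  0.011 -1.   ] zyaw -76.76 w 0.7483 F [ 0.8 -1.1 -1.4] T [0.03 0.05 0.03] q [ 0.6   0.17 -0.78  1.88  0.12  1.15 -1.56]
0.0006254684609421086 [ 0.00713876 -0.00023271  0.00033359]
```

{"method": "play_rows", "body": {"increments": "0.002 0 0 0;0.002 0 0 0;0.0015 0 0 0;0.001 0 0 0;0 0 0 0;0 0 0 0"}}

```text
clock: 30.6
position: [0.4896, 0.0197, 0.1547]
ee_rot: [0.442, 0.557, -0.436, 0.552]
ft_force: [-0.2, -0.0, -3.1]
grip_width: 0.754
```

Run:
```python
from ringfit import *
P,M,o=st()
print(yawdiff(-76.8),to([.489,.0193,.154]))
```

```text
t 30.6 pos [0.4896 0.0197 0.1547] x [-0.001  0.011 -1.   ] zyaw -76.77 w 0.7535 F [-0.2 -0.  -3.1] T [-0.01 -0.03 -0.07] q [ 0.59  0.18 -0.78  1.88  0.13  1.13 -1.57]
0.0005487267053697168 [ 0.00072161 -0.00068989  0.00023468]
```

{"method": "play_rows", "body": {"increments": "0.001 0 0 0;0.001 0 0 0;0.001 0 0 0;0 0 0 0"}}

```text
clock: 31.0
position: [0.4919, 0.0203, 0.1546]
ee_rot: [0.443, 0.555, -0.435, 0.553]
ft_force: [-0.7, -0.6, -1.6]
grip_width: 0.75
```

Run:
```python
from ringfit import *
P,M,o=st()
```

```text
t 31.0 pos [0.4919 0.0203 0.1546] x [ 0.004  0.01  -1.   ] zyaw -76.75 w 0.75 F [-0.7 -0.6 -1.6] T [-0.03  0.04 -0.05] q [ 0.59  0.18 -0.78  1.88  0.13  1.13 -1.57]
```

{"method": "play_rows", "body": {"increments": "0 -0.001 0 0;0 0 0 0;0 0 0 0;0 0 0 0;0 0 0 0", "hand": -1}}

```text
clock: 31.5
position: [0.491, 0.02, 0.1547]
ee_rot: [0.443, 0.555, -0.435, 0.553]
ft_force: [-0.0, 0.0, 0.4]
grip_width: 1.0
```

Run:
```python
from ringfit import *
P,M,o=st()
s=cam('scene');view(s,215,100,75,90,6.5,[],'pics/o28.png',1.8,0)
```

```text
t 31.5 pos [0.491  0.02   0.1547] x [ 0.005  0.01  -1.   ] zyaw -76.76 w 0.9998 F [-0.   0.   0.4] T [-0.01  0.01 -0.03] q [ 0.59  0.18 -0.78  1.88  0.13  1.13 -1.57]
```

View pics/o28.png

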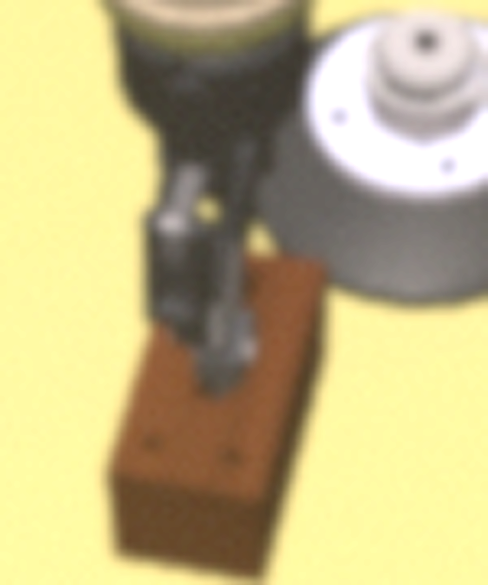

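Released; the pliers appear home. Retract straight up, then check.

{"method": "play_rows", "body": {"increments": "-0.005 0 0 0;-0.01 0 0 0;-0.015 0 0 0;-0.02 0 0 0;-0.025 0 0 0;-0.03 0 0 0;-0.03 0 0 0;-0.03 0 0 0;-0.015 0 0 0;0 0 0 0;0 0 0 0"}}

```text
clock: 32.65
position: [0.4893, 0.0194, 0.3488]
ee_rot: [0.443, 0.555, -0.434, 0.555]
ft_force: [0.1, -0.3, -1.2]
grip_width: 1.001
```

Run:
```python
from ringfit import *
P,M,o=st()
s=cam('scene');s0=np.load('scene0.npy',allow_pickle=True).item()
im=lambda c:cv2.convertScaleAbs(cv2.resize(c['img'][70:200,220:320],None,fx=3.8,fy=4,interpolation=cv2.INTER_CUBIC),alpha=1.6)
cv2.imwrite('pics/o29.png',np.hstack([im(s0),im(s)]))
cv2.imwrite('pics/o29f.png',s['img'])
```

```text
t 32.65 pos [0.4893 0.0194 0.3488] x [ 0.009  0.01  -1.   ] zyaw -76.61 w 1.0014 F [ 0.1 -0.3 -1.2] T [ 0.02 -0.01  0.01] q [ 0.64  0.03 -0.77  1.59  0.01  1.52 -1.47]
```

View pics/o29.png

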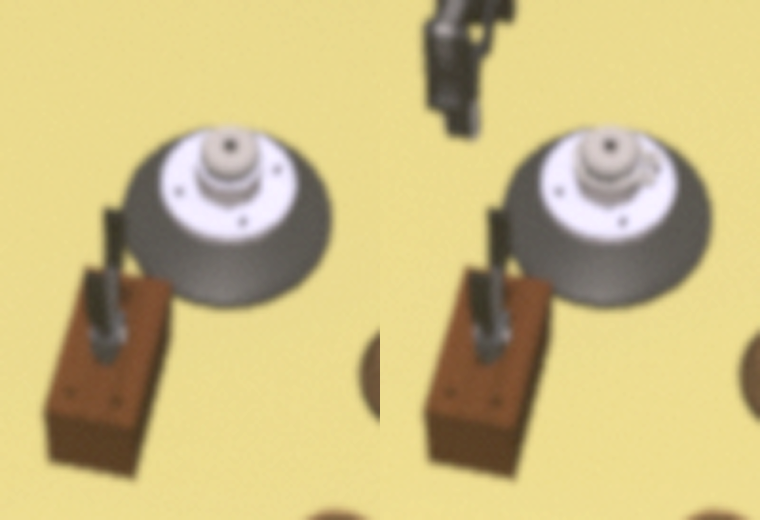

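Run:
```python
from ringfit import *
s=cam('scene');t=cam('top');np.save('t30.npy',t,allow_pickle=True)
t0=np.load('top0.npy',allow_pickle=True).item()
cv2.imwrite('pics/t30.png',t['img'])
overlay(t,80,205,50,50,12,[.4956,.2165,np.radians(6.4),.0,.0],.0738,'pics/v30t.png',1.3)
overlay(s,255,80,50,50,12,[.4924,.2184,np.radians(6.4),.0,.0],.0738,'pics/v30.png',1.0)
```

```text
(no output)
```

View pics/t30.png

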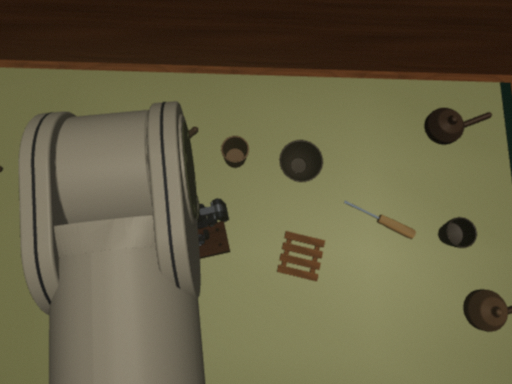

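View pics/v30t.png

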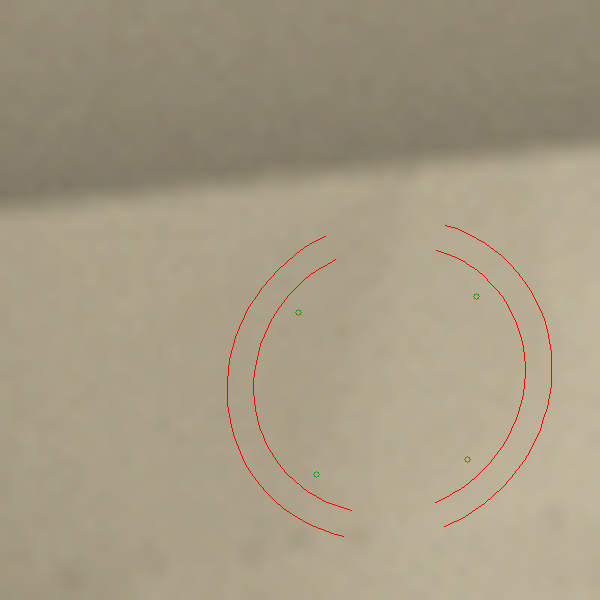

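View pics/v30.png

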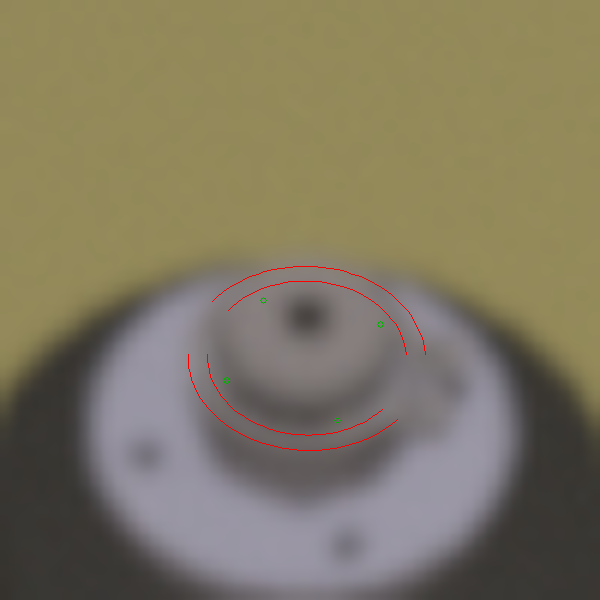

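{"method": "play_rows", "body": {"increments": "0 -0.003 0.012 0;0 -0.006 0.025 0;0 -0.006 0.03 0;0 -0.006 0.03 0;0 -0.006 0.03 0;0 -0.006 0.03 0;0 -0.006 0.03 0;0 -0.006 0.03 0;0 -0.003 0.02 0;0 0 0.01 0;0 0 0 0;0 0 0 0"}}

```text
clock: 34.0
position: [0.4947, -0.2483, 0.336]
ee_rot: [0.441, 0.56, -0.436, 0.55]
ft_force: [0.4, 0.6, 0.0]
grip_width: 1.0
```

Run:
```python
from ringfit import *
st()
t=cam('top');np.save('t31.npy',t,allow_pickle=True)
t0=np.load('top0.npy',allow_pickle=True).item()
view(t,85,205,50,50,12,[],'pics/t31.png',1.6)
overlay(t,85,205,50,50,12,[.4956,.2165,np.radians(6.4),.0,.0],.0738,'pics/v31t.png',1.6)
im=lambda c:cv2.convertScaleAbs(cv2.resize(c['img'][205:275,155:240],None,fx=4.5,fy=4.5,interpolation=cv2.INTER_CUBIC),alpha=2)
cv2.imwrite('pics/b31.png',np.hstack([im(t0),im(t)]))
```

```text
t 34.0 pos [ 0.4947 -0.2483  0.336 ] x [-0.006  0.015 -1.   ] zyaw -76.64 w 0.9998 F [0.4 0.6 0. ] T [ 0.   -0.02  0.01] q [ 0.87  0.19 -0.56  1.46  0.09  1.53 -1.02]
```

View pics/t31.png

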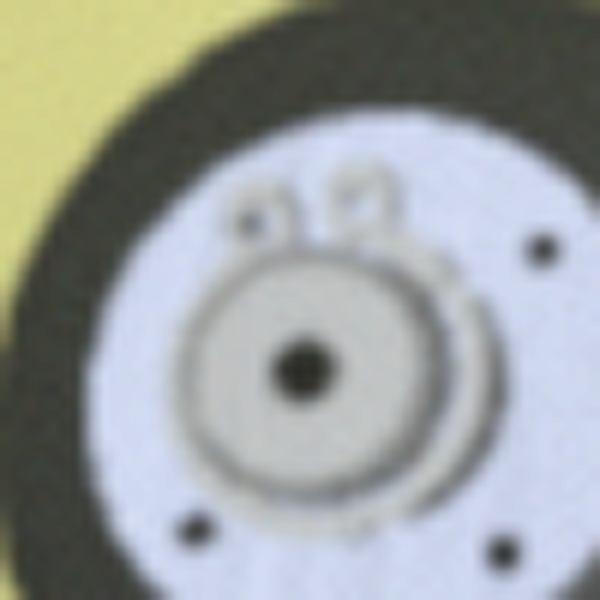

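View pics/v31t.png

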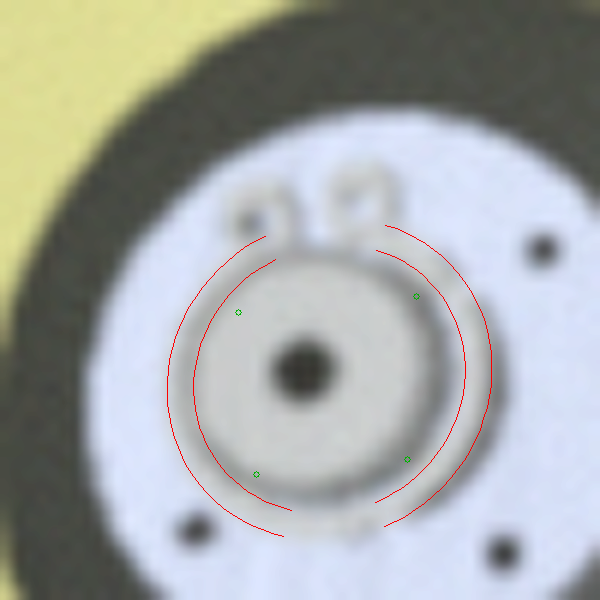

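View pics/b31.png

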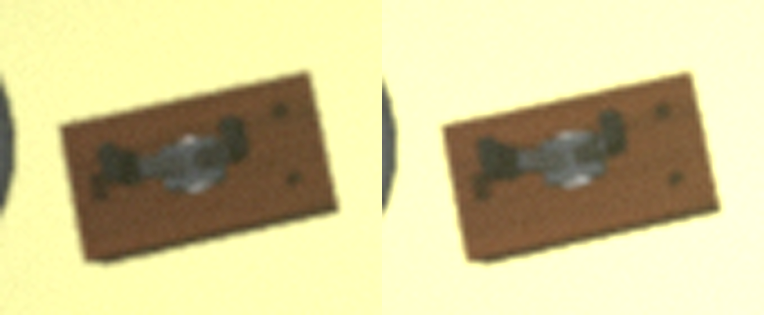

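Run:
```python
from ringfit import *
t0=np.load('top0.npy',allow_pickle=True).item();t=np.load('t31.npy',allow_pickle=True).item()
k=12
a=cv2.resize(t['img'][215:230,100:122],None,fx=28,fy=28,interpolation=cv2.INTER_CUBIC)
b=cv2.resize(t0['img'][237:252,293:315],None,fx=28,fy=28,interpolation=cv2.INTER_CUBIC)
a=cv2.normalize(a,None,0,255,cv2.NORM_MINMAX);b=cv2.normalize(b,None,0,255,cv2.NORM_MINMAX)
o=np.vstack([a[:290],b[:290]])
for g in range(0,616,50): cv2.putText(o,str(g),(g,10),0,.35,(0,0,255)); cv2.putText(o,str(g),(0,g),0,.35,(0,0,255))
cv2.imwrite('pics/e31.png',o)
```

```text
(no output)
```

View pics/e31.png

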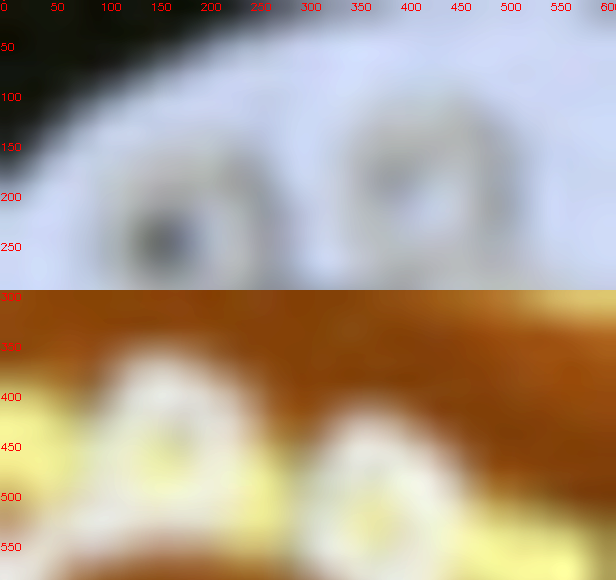

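Run:
```python
from h import *
st(); print(workorder.hand_in())
```

```text
t 34.05 pos [ 0.4947 -0.2481  0.336 ] x [-0.006  0.014 -1.   ] zyaw -76.62 w 1.0037 F [ 0.5  0.  -0.6] T [-0.02  0.01  0.04] q [ 0.87  0.19 -0.56  1.46  0.09  1.53 -1.02]
the job is handed in; nothing more can be done
None
```

The ring is on the post, closed in the groove as far as the images show, and the pliers are back in their slot. I handed the job in at about 34 s; no verdict was reported. I picked the ring up by its eyes with the pliers and spread it to 35 mm over the grips. I then lowered it over the post until contact on the sleeve, let it contract, and withdrew the pins.

What the last checks showed:

- **Ring:** in the last top view it surrounds the post, with its eye holes about 19.6 mm apart against about 19.2 mm measured before the job, so it is closed. It did not lift when the pins came out. I had no direct reading of its height or tilt. I take it as seated because it stopped on contact and the lugs could only close there.
- **Pliers:** before and after views from above look the same, upright in the slot. The scene camera shows a shift of roughly 1.5 mm at most. The tool height at release was within 1 mm of the height at which I first took hold.
- **Pottery and screwdriver:** I saw no change in the images, but I did not measure it. The fingers only ever touched the grips, and the arm ended clear of everything.
- **Disagreements:** the two cameras differ by about 3 to 4 mm, as at the start. My outline for the seated ring also sat about 1.5 mm off the observed band in the top view. I put that down to camera calibration, because a closed ring can only sit centred in the groove.

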